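# Load inspected chip boxes into the sloped output tray

## Task

Gather the four inspected chip boxes into the sloped tray, each in the lane of its lid's colour: in each lane the long box goes lowest, slid down until it rests against the back stop, and the short box lies behind it, slid down until it touches the long one. All four lie flat on the lane floor, long boxes lengthwise. Leave the two boxes with a red cross where they are; they are rejects.

Things in the scene. Friction and masses are not known exactly. Their poses are not given: they have to be found in the camera images.
- long_blue: loose chip box, 64 x 36 x 26 mm (its x, y, z), black lower half and blue lid; on the lid a white square label with a small dark chip, no red cross. About 60 g. Origin: centre of the underside; z up, x along the 64 mm side. Any heading at the start, lying flat on the table.
- short_blue: loose chip box, 40 x 36 x 26 mm (its x, y, z), black lower half and blue lid; on the lid a white square label with a small dark chip, no red cross. About 40 g. Origin: centre of the underside; z up, x along the 40 mm side. Any heading at the start, lying flat on the table.
- long_yellow: loose chip box, 64 x 36 x 26 mm (its x, y, z), black lower half and yellow lid; on the lid a white square label with a small dark chip, no red cross. About 60 g. Origin: centre of the underside; z up, x along the 64 mm side. Any heading at the start, lying flat on the table.
- short_yellow: loose chip box, 40 x 36 x 26 mm (its x, y, z), black lower half and yellow lid; on the lid a white square label with a small dark chip, no red cross. About 40 g. Origin: centre of the underside; z up, x along the 40 mm side. Any heading at the start, lying flat on the table.
- crossed_blue: loose chip box, 64 x 36 x 26 mm (its x, y, z), black lower half and blue lid; on the lid a large red diagonal cross: a rejected box, not to be moved. Origin: centre of the underside; z up, x along the 64 mm side. Any heading at the start, lying flat on the table.
- crossed_yellow: loose chip box, 40 x 36 x 26 mm (its x, y, z), black lower half and yellow lid; on the lid a large red diagonal cross: a rejected box, not to be moved. Origin: centre of the underside; z up, x along the 40 mm side. Any heading at the start, lying flat on the table.
- tray: fixed grey and white sloped tray, 200 x 205 mm (x, y), with two lanes, middles 100 mm apart, which is left varies; nothing stands up between or beside them. Origin: centre of its underside on the table; x points downhill as the lanes' x, 85 mm to the stops. A box does not slide by itself on the slope: slide or push it down (about 1 N).
- lane_blue: blue fixed chute on the tray, sloping 12 degrees: floor 52 mm wide, 170 mm long down the slope, side walls 6 mm above the floor and 4 mm thick, open at the high end; a black back stop 18 mm high, square to the floor, closes the LOW end. Origin: on the floor, mid-width, at the stop's foot. z up, x level, pointing downhill and out past the stop (floor at x = -d is at z = +0.213 d), y across.
- lane_yellow: yellow fixed chute on the tray, sloping 12 degrees: floor 52 mm wide, 170 mm long down the slope, side walls 6 mm above the floor and 4 mm thick, open at the high end; a black back stop 18 mm high, square to the floor, closes the LOW end. Origin: on the floor, mid-width, at the stop's foot. z up, x level, pointing downhill and out past the stop (floor at x = -d is at z = +0.213 d), y across.
There are look-alikes about, which are no part of the job. Leave any turquoise look-alike of the short_blue alone.

How it is judged:
By the outcome, as a careful person would: the job done as asked, in the order asked, and still so for the second after the job is handed in, with the robot touching nothing.
It also fails if it takes over 99 s, if anything falls off the work surface, if the arm or the gripper's body presses on something with over 40 N, if the wrist force passes 120 N, or if a joint passes its speed limit or range.

## Robot

A 6-joint arm with a two-finger parallel gripper is mounted at the origin on the work surface. World frame = base frame: x ahead of the robot, y to its left, z up, the work surface at z = 0. Lengths are in m, angles in degrees, forces in N, time in s.
With the tool pointing down it reaches from about 0.3 to 0.85 m from the base axis. Payload 4.2 kg.
Tool frame: the origin (TCP) lies at the very end of the fingers, on their centre line; the grasp point (between the pads) lies 19 mm behind it; z points along the fingers, x is the direction in which the jaws open and shut, and the axes are right-handed (so a half turn about z gives the same grasp; the last joint's range is limited). The gripper opens to 91 mm and grips with 3 to 60 N. Pads are 32 mm wide; open, the fingers measure 118 mm over their backs; the gripper's body (76 mm by 178 mm) begins 60 mm behind the grasp point.
Start: joints at [-70.531, 18.312, 89.639, -0, 72.044, -1.146], TCP at [0.202, -0.538, 0.214] pointing down, gripper open.
Joint ranges: [-177.97, 177.97], [-48.28, 115.42], [12.27, 149.76], [-77.06, 257.06], [2.81, 150.46], [-146.56, 146.56]. Speed limits (degrees/s): [147.25, 147.25, 180, 180, 180, 180].

## Interface

Orientations are given as [roll, pitch, yaw] about the fixed x, y, z axes, in that order (R = Rz(yaw) Ry(pitch) Rx(roll)).
In Python, from workcell import env, cams, sign_off, spotter gives the robot as it stands. The module is installed in compiled form; this text tells all that it offers.
- The arm moves only by the tool servo_tool, never from a script. Its argument "increments" is a list of rows, each an object with "xyz": the shift along the tool's x, y, z in mm, a list of three; "twist": the turn, a rotation vector about the tool's x, y, z in degrees, a list of three; "fingers": the opening in per cent of the stroke, from 0 (shut) to 100 (fully open). In form: [{"xyz": [dx, dy, dz], "twist": [wx, wy, wz], "fingers": fingers}, ...]. A call has 1 to 12 rows; each row shifts and turns the commanded pose from where the row before left it, along the tool's axes as they then stand; what a row does not reach is not made up. A row lasts 1/10 s, in which the tool goes at most 50 mm and 8.59 degrees, less where a joint would pass 70% of its speed; a pose out of reach is approached as far as the arm can. A call is refused whole if a number of a shift passes 50 or a number of a turn 8.59, either way. A call with a gripper value outside its range is refused whole. The fingers move at their own pace and stop on an object; "squeeze" is the grip in N (left out, the last holds). Time passes only in rows, so rows that do not move let the fingers close. It gives the time, the measured TCP pose, the force and the opening at its end, in the units of the state.
- env.sense(): the state, without advancing time (a new reading comes with each control period).
- cams.get_image(name): name is "side" or "top"; returns (picture, depth): 400x640x3 uint8, red, green, blue; 400x640 float32, m along the optical axis (not along the pixel's ray), 0 where there is no reading.
- cams.get_calibration(name): a dict with "fx", "fy", "cx", "cy" (pixels), "extrinsics" (4x4, takes a point from camera to world coordinates). Camera axes: x right, y up, looking along -z (the intrinsics and any distortion apply to the point x, -y, -z); pixel columns grow to the right and rows downward; lengths in m; the calibration is good to about 2 mm. A picture is of the moment at which its call begins. get_calibration takes no time and is no camera call.
- sign_off(): hands the job in, once; it reports no verdict.
Trained networks look in the newest picture that a camera, given by its name, has taken for a name from the list of things; names that differ only in an ending like _2 or _b are one class to them, and where a whole thing is asked for, a point or a joint stands for the part that bears it (a point fixed in the world has none). Each returns a list of dicts, best first, with "conf" (0 to 1); they miss things now and then, are a little off and sometimes report something else, mostly with a low value. They report only what shows in the picture. A call takes as long as a camera call. They do not tell look-alikes from the thing itself.
- spotter.search_frame(camera, name): "point" ([column, row] in pixels, amid what is visible of it).
- spotter.regions_of(camera, name): "region" (400x640 bool, what is visible of it) and "point" ([column, row] in pixels, amid what is visible of it).
- spotter.pinpoint(camera, name): "point" ([column, row] in pixels: a listed point, or the origin of a listed thing).
The state is a dict: "time": time; "joint_positions": joint angles; "joint_velocities": joint speeds; "tau": joint torques, N m; "tcp_pos": TCP position; "eef_rot": TCP orientation; "wrist_force": force on the tool from outside, world axes, zero at the start; "moment": the same for the moment, N m; "opening": finger opening in m.
Only numpy, scipy, OpenCV 4.12 (cv2) and the standard library are available. Lean on these libraries where they do the work, as an engineer would, in place of code of your own. Each camera call takes 0.05 s, during which the arm holds its last target.

## Working session

There is one attempt and no reset: what is moved stays moved. The work goes in short steps, Python scripts to look and compute and a tool call to move; the robot and the scene stay as the last step left them, time stands still between calls to the robot, and variables do not carry over. Pictures are saved under pics/ and viewed, and the job is handed in when it is done.

Besides the shell and the picture viewer there is one more tool, called after "Request:" by a JSON object that holds its "fn" and its "kwargs". servo_tool: Moves the arm, as the interface text tells. Its arguments: {"type":"object","properties":{"increments":{"type":"array","items":{"type":"object","properties":{"xyz":{"type":"array","items":{"type":"number"}},"twist":{"type":"array","items":{"type":"number"}},"fingers":{"type":"number"}}}},"squeeze":{"type":"number"}},"required":["increments"]}

```bash
mkdir -p pics
cat > h.py <<'E'
import numpy as np,cv2
from workcell import env,cams,spotter
def shot(n,tag):
    im,d=cams.get_image(n); np.savez(f'pics/{n}_{tag}.npz',im=im,d=d)
    cv2.imwrite(f'pics/{n}_{tag}.png',im[:,:,::-1]); return im,d
def cloud(n,d):
    c=cams.get_calibration(n); v,u=np.mgrid[0:d.shape[0],0:d.shape[1]]
    P=np.stack([(u-c['cx'])/c['fx']*d,-(v-c['cy'])/c['fy']*d,-d],-1)
    E=np.array(c['extrinsics']); return P@E[:3,:3].T+E[:3,3]
E
python3 - <<'E'
from h import *
print(env.sense())
for n in('top','side'):
    im,d=shot(n,'a'); c=cams.get_calibration(n); print(n,c)
E
```

```text
{'time': 0.0, 'joint_positions': array([-7.05302842e+01,  1.83514582e+01,  8.97060211e+01, -2.16864131e-03,
        7.20420714e+01, -1.14602826e+00]), 'joint_velocities': array([ 0.03613552, -0.07088238, -0.03205088,  0.00623226, -0.01740527,
        0.00259371]), 'tau': array([ 1.32293935e-04, -4.12456083e+01, -2.31970793e+01,  7.28810183e-02,
        4.58734052e-02, -1.25587253e-04]), 'tcp_pos': array([ 0.20228075, -0.53771789,  0.21312471]), 'eef_rot': array([ 1.79999930e+02,  9.95719982e-02, -6.93835856e+01]), 'wrist_force': array([ 0.17756191, -1.3551316 ,  0.49080166]), 'moment': array([-0.00611954, -0.0247011 ,  0.04759544]), 'opening': 0.0913927422404923}
top {'fx': 457.1503306614853, 'fy': 457.1503306614853, 'cx': 314.3724209179641, 'cy': 201.27276028355087, 'extrinsics': array([[ 0.00234246,  0.99250279, -0.12219952,  0.40872375],
       [-0.9995335 ,  0.006045  ,  0.02993725,  0.0153142 ],
       [ 0.0304515 ,  0.12207239,  0.99205395,  1.04394823],
       [ 0.        ,  0.        ,  0.        ,  1.        ]])}
side {'fx': 380.7849632567963, 'fy': 380.7849632567963, 'cx': 316.490961866401, 'cy': 196.3102547131686, 'extrinsics': array([[-0.93902755,  0.18277036, -0.29124261,  0.29503298],
       [-0.34383313, -0.49307397,  0.79916008,  0.66597301],
       [ 0.00245863,  0.85057219,  0.52585255,  0.47714606],
       [ 0.        ,  0.        ,  0.        ,  1.        ]])}
```

View pics/top_a.png

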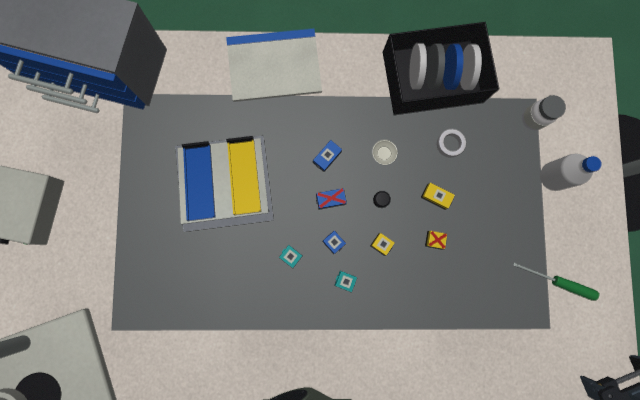

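View pics/side_a.png

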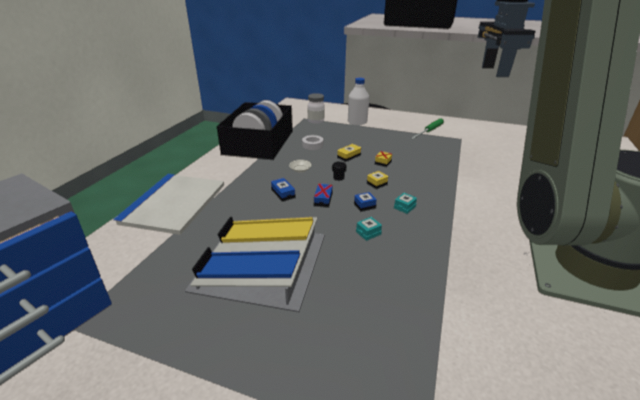

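Run:
```python
from h import *
for k in ['long_blue','short_blue','long_yellow','short_yellow','crossed_blue','crossed_yellow','tray','lane_blue','lane_yellow']:
    r=spotter.regions_of('top',k)
    print(k,[(np.round(x['point']),round(x['conf'],2),int(x['region'].sum())) for x in r])
```

```text
long_blue [(array([330., 155.]), 0.71, 462)]
short_blue [(array([333., 241.]), 0.79, 287), (array([291., 257.]), 0.65, 292), (array([346., 282.]), 0.51, 282), (array([328., 157.]), 0.36, 437)]
long_yellow [(array([438., 196.]), 0.8, 512)]
short_yellow []
crossed_blue [(array([330., 202.]), 0.84, 469)]
crossed_yellow [(array([437., 243.]), 0.83, 330)]
tray [(array([221., 190.]), 0.6, 3532)]
lane_blue [(array([197., 181.]), 0.66, 2185)]
lane_yellow [(array([244., 180.]), 0.88, 2073)]
```

The top view shows these candidates:
- long_blue (328,155). Not this: crossed blue (332,198).
- short_blue (334,242). Not these: turquoise (291,257) and (346,282).
- long_yellow (438,196).
- short_yellow (383,244). Not this: crossed yellow (437,240).

I'll check the choices in a crop and measure their poses.

```bash
cat >> h.py <<'E'
def boxes(im,d,n,verbose=True):
    W=cloud(n,d); hsv=cv2.cvtColor(im,cv2.COLOR_RGB2HSV); c=cams.get_calibration(n);E=np.array(c['extrinsics'])
    out=[]
    for nm,lo,hi in (('blue',(106,110,60),(125,255,255)),('yel',(18,110,60),(34,255,255)),('turq',(75,80,60),(98,255,255))):
        m=cv2.inRange(hsv,lo,hi); m=cv2.morphologyEx(m,cv2.MORPH_CLOSE,np.ones((9,9)))
        k,l,s,_=cv2.connectedComponentsWithStats(m)
        for i in range(1,k):
            if 120<s[i,4]<5000:
                cn,_=cv2.findContours((l==i).astype(np.uint8),cv2.RETR_EXTERNAL,cv2.CHAIN_APPROX_NONE)
                pts=cn[0].reshape(-1,2); mm=l==i; dd=W[mm]; z=np.median(dd[:,2][d[mm]>0])
                # project contour on plane z
                r=np.stack([(pts[:,0]-c['cx'])/c['fx'],-(pts[:,1]-c['cy'])/c['fy'],-np.ones(len(pts))],-1)@E[:3,:3].T
                t=(z-E[2,3])/r[:,2]; P=(E[:3,3]+r*t[:,None])[:,:2]
                (cx,cy),(w,h),a=cv2.minAreaRect((P*1000).astype(np.float32))
                if w<h: w,h,a=h,w,a+90
                out.append((nm,pts.mean(0).round(),round(cx,1),round(cy,1),round(w,1),round(h,1),round((a+90)%180-90,1),round(z*1000,1)))
    return out
E
python3 - <<'E'
from h import *
f=np.load('pics/top_a.npz'); im,d=f['im'],f['d']
for b in boxes(im,d,'top'): print(*b)
cv2.imwrite('pics/crop.png',cv2.resize(im[130:300,270:470,::-1],(800,680))[:600])
W=cloud('top',d)
for u,v in [(200,160),(200,180),(200,200),(245,155),(244,180),(244,205),(199,146),(240,140),(185,143),(267,138),(180,225),(270,220),(222,180),(300,180),(384,153),(382,199),(452,142),(400,70)]: print(u,v,W[v,u].round(4))
E
```

```text
blue [270.  36.] 929.5 89.1 208.1 19.3 -83.1 13.0
blue [68. 76.] 771.0 478.5 315.1 55.5 75.4 146.2
blue [453.  66.] 832.2 -322.3 107.9 41.3 -6.9 80.0
blue [327. 155.] 641.0 -44.2 64.7 35.4 -40.1 24.8
blue [198. 182.] 574.5 243.1 163.4 61.1 5.4 36.1
blue [591. 164.] 599.2 -574.5 38.9 29.1 -75.7 148.7
blue [331. 198.] 542.0 -52.4 62.9 35.4 -79.0 25.2
blue [334. 242.] 443.7 -58.8 39.2 34.8 45.0 25.1
yel [243. 177.] 587.5 143.5 163.6 61.5 6.6 36.1
yel [438. 195.] 549.1 -296.2 65.7 37.4 63.3 25.1
yel [436. 240.] 449.8 -289.7 41.8 35.8 78.9 24.7
yel [383. 244.] 439.6 -167.7 40.6 36.2 55.4 25.0
turq [193.  14.] 1403.9 481.2 395.0 127.3 -88.8 -750.6
turq [329.  17.] 1411.0 -109.8 754.1 137.5 -88.8 -750.8
turq [290. 256.] 412.7 38.7 41.9 35.3 52.2 24.8
turq [637. 280.] 323.6 -1309.3 271.9 32.4 -4.9 -750.7
turq [345. 281.] 358.1 -83.4 43.0 35.7 68.5 25.1
200 160 [0.6269 0.2432 0.0229]
200 180 [0.5796 0.2398 0.0314]
200 200 [0.5335 0.2361 0.0415]
245 155 [0.6385 0.1418 0.0266]
244 180 [0.5792 0.1413 0.0387]
244 205 [0.5223 0.139  0.0476]
199 146 [0.659  0.2463 0.0238]
240 140 [0.6732 0.1539 0.0262]
185 143 [ 6.717e-01  2.843e-01 -5.000e-04]
267 138 [ 6.855e-01  9.480e-02 -1.000e-04]
180 225 [ 4.813e-01  2.885e-01 -1.000e-04]
270 220 [0.4931 0.0847 0.0062]
222 180 [0.5807 0.1918 0.0274]
300 180 [0.5862 0.0172 0.0031]
384 153 [ 0.652  -0.1789  0.0012]
382 199 [ 0.5383 -0.1654  0.0409]
452 142 [ 0.6796 -0.3401  0.0027]
400 70 [ 0.8539 -0.22    0.005 ]
```

View pics/crop.png

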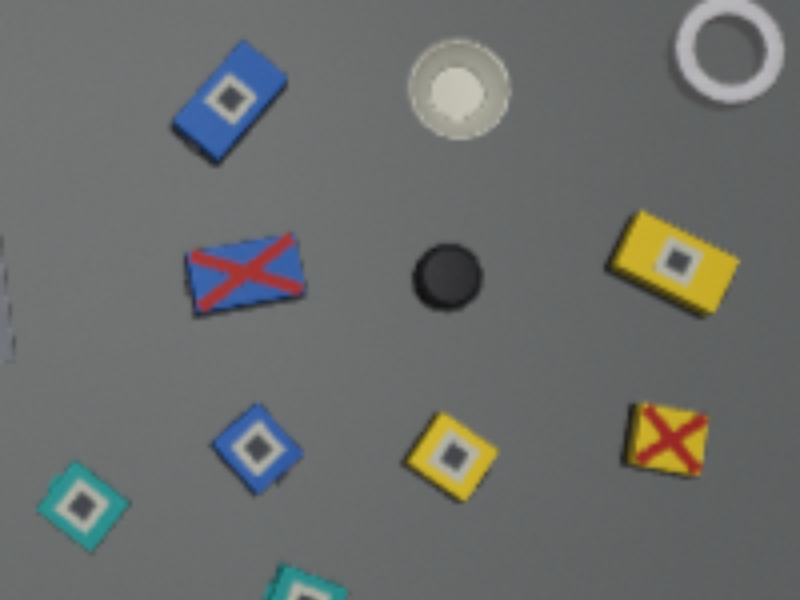

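```bash
cat > lane.py <<'E'
from h import *
def lanes(n,tag):
    f=np.load(f'pics/{n}_{tag}.npz'); im,d=f['im'],f['d']
    W=cloud(n,d); hsv=cv2.cvtColor(im,cv2.COLOR_RGB2HSV); c=cams.get_calibration(n);E=np.array(c['extrinsics'])
    for nm,lo,hi,x0 in (('blue',(106,110,60),(125,255,255),.5745),('yel',(18,110,60),(34,255,255),.5875)):
        m=cv2.inRange(hsv,lo,hi); 
        k,l,s,_=cv2.connectedComponentsWithStats(m)
        for i in range(1,k):
            w=W[l==i]
            if 1400<s[i,4]<9000 and .1<np.median(w[:,1])<.3 and .4<np.median(w[:,0])<.7:
                mi=cv2.erode((l==i).astype(np.uint8),np.ones((7,7)))>0
                p=W[mi&(d>0)]; A=np.c_[p[:,:2],np.ones(len(p))]; q=np.linalg.lstsq(A,p[:,2],rcond=None)[0]
                cn,_=cv2.findContours((l==i).astype(np.uint8),cv2.RETR_EXTERNAL,cv2.CHAIN_APPROX_NONE)
                pts=max(cn,key=len).reshape(-1,2)
                r=np.stack([(pts[:,0]-c['cx'])/c['fx'],-(pts[:,1]-c['cy'])/c['fy'],-np.ones(len(pts))],-1)@E[:3,:3].T
                o=E[:3,3]; t=(q[0]*o[0]+q[1]*o[1]+q[2]-o[2])/(r[:,2]-q[0]*r[:,0]-q[1]*r[:,1])
                P=(o+r*t[:,None]); bx=cv2.boxPoints(cv2.minAreaRect((P[:,:2]*1000).astype(np.float32)))
                print(n,nm,'plane',q.round(4),'downyaw',np.degrees(np.arctan2(-q[1],-q[0])).round(1),cv2.minAreaRect((P[:,:2]*1000).astype(np.float32)));print(bx.round(1).tolist())
                ext=P[:,:2]*1000; print(' z at center',q@[*ext.mean(0)/1000,1])
if __name__=='__main__':
    lanes('top','a'); lanes('side','a')
    f=np.load('pics/side_a.npz')
    for b in boxes(f['im'],f['d'],'side'): print(*b)
E
python3 lane.py
python3 - <<'E'
import cv2,numpy as np
t=cv2.imread('pics/top_a.png')[125:240,165:285];cv2.imwrite('pics/tr.png',cv2.resize(t,None,fx=5,fy=5,interpolation=cv2.INTER_NEAREST))
E
```

```text
top blue plane [-0.2102 -0.0294  0.1628] downyaw 8.0 ((575.8016357421875, 243.07205200195312), (169.27078247070312, 60.408287048339844), 7.605623245239258)
[[487.8999938964844, 261.79998779296875], [495.8999938964844, 201.89999389648438], [663.7000122070312, 224.3000030517578], [655.7000122070312, 284.20001220703125]]
 z at center 0.03477883054043557
top yel plane [-0.212  -0.0276  0.1635] downyaw 7.4 ((589.7404174804688, 143.731689453125), (171.04730224609375, 61.01075744628906), 7.657644271850586)
[[500.8999938964844, 162.60000610351562], [509.0, 102.0999984741211], [678.5999755859375, 124.9000015258789], [670.4000244140625, 185.39999389648438]]
 z at center 0.0348667209422463
side blue plane [-0.2234  0.0439  0.1522] downyaw -11.1 ((577.4434204101562, 240.08912658691406), (177.14248657226562, 73.88653564453125), 7.182363033294678)
[[484.8999938964844, 265.70001220703125], [494.20001220703125, 192.39999389648438], [669.9000244140625, 214.5], [660.7000122070312, 287.79998779296875]]
 z at center 0.03460382310220128
side yel plane [-0.2232  0.0467  0.1591] downyaw -11.8 ((590.4173583
[... 161 characters left out ...]
5, 111.0999984741211], [672.9000244140625, 192.3000030517578]]
 z at center 0.03448522816221092
blue [477.   8.] 271.9 -2212.1 1124.1 271.2 89.7 233.3
blue [535.   9.] -63.6 -2210.3 1242.1 97.4 83.3 239.0
blue [143. 197.] 929.0 89.9 208.4 19.2 -82.9 11.4
blue [283. 187.] 635.7 -34.7 83.1 43.3 -40.7 23.6
blue [323. 194.] 537.8 -42.3 83.2 36.4 -79.1 23.8
blue [365. 200.] 440.7 -49.9 53.0 47.6 -48.1 23.3
blue [249. 265.] 572.3 241.3 169.1 65.8 20.3 36.3
yel [349. 151.] 545.2 -286.4 87.8 55.8 62.7 22.3
yel [380. 168.] 443.8 -220.6 193.2 49.5 -83.5 20.9
yel [268. 230.] 586.0 141.1 174.3 71.5 24.5 35.7
turq [405. 203.] 354.7 -73.5 75.4 48.9 72.7 20.2
turq [369. 228.] 408.5 49.0 60.0 58.1 52.1 21.2
```

View pics/tr.png

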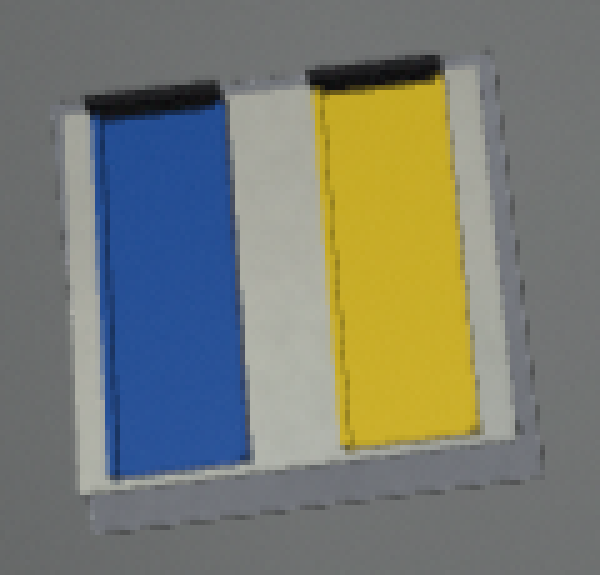

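```bash
cat > plan.py <<'E'
from h import *
from scipy.spatial.transform import Rotation as R, Slerp
Y=7.5
def down(yaw): return R.from_euler('xyz',[180,0,yaw],degrees=True)
def lane(yaw):  # tool normal to lane floor, jaw at yaw = Y±90
    d=np.array([np.cos(np.radians(Y)),np.sin(np.radians(Y)),0]); s=np.sin(np.radians(12));c=np.cos(np.radians(12))
    z=-np.array([s*d[0],s*d[1],c]); x=np.array([np.cos(np.radians(yaw)),np.sin(np.radians(yaw)),0]); 
    return R.from_matrix(np.stack([x,np.cross(z,x),z],1))
FOOT={'b':np.array([.6586,.2540,.0169]),'y':np.array([.6725,.1546,.0169])}
def lanep(l,s,h,dy=0): # s m up the slope from foot, h above floor normal
    a=np.radians(12); y=np.radians(Y)
    dn=np.array([np.cos(a)*np.cos(y),np.cos(a)*np.sin(y),-np.sin(a)]); n=np.array([np.sin(a)*np.cos(y),np.sin(a)*np.sin(y),np.cos(a)])
    return FOOT[l]-s*dn+h*n+dy*np.array([-np.sin(y),np.cos(y),0])
def cur():
    s=env.sense(); return np.array(s['tcp_pos']),R.from_euler('xyz',s['eef_rot'],degrees=True)
def plan(goals,vmax=40,wmax=8,start=None):
    p,r=start or cur(); out=[]
    for gp,gr in goals:
        gp=np.array(gp); rv=(r.inv()*gr).magnitude()*57.2958
        n=max(1,int(np.ceil(np.linalg.norm(gp-p)*1000/vmax)),int(np.ceil(rv/wmax)))
        sl=Slerp([0,1],R.concatenate([r,gr])); p0=p.copy()
        for i in range(1,n+1):
            tp=p0+(gp-p0)*i/n; tr=sl(i/n)
            x=np.round(r.inv().apply(tp-p)*1000,0 if i<n else 1); w=np.round((r.inv()*tr).as_rotvec(degrees=True),1)
            out.append((x.tolist(),w.tolist())); p=p+r.apply(x/1000); r=r*R.from_rotvec(w,degrees=True)
        out.append('--')
    for o in out: print(o if o=='--' else '{"xyz":%s,"twist":%s},'%(o[0],o[1]))
    return p,r
def st():
    s=env.sense(); print('t',s['time'],np.round(s['tcp_pos'],4),np.round(s['eef_rot'],2),'F',np.round(s['wrist_force'],2),'op',round(s['opening'],4))
E
python3 - <<'E'
from plan import *
plan([([.641,-.0442,.10],down(50)),([.641,-.0442,.010],down(50))])
E
```

```text
{"xyz":[-18.0, -34.0, 7.0],"twist":[0.0, -0.0, -7.0]},
{"xyz":[-14.0, -37.0, 6.0],"twist":[0.0, -0.0, -7.0]},
{"xyz":[-9.0, -37.0, 7.0],"twist":[0.0, -0.0, -7.1]},
{"xyz":[-5.0, -39.0, 7.0],"twist":[0.0, -0.0, -7.0]},
{"xyz":[1.0, -39.0, 7.0],"twist":[0.0, -0.0, -7.0]},
{"xyz":[5.0, -38.0, 6.0],"twist":[0.0, -0.0, -7.0]},
{"xyz":[9.0, -38.0, 7.0],"twist":[0.0, -0.0, -7.1]},
{"xyz":[14.0, -36.0, 7.0],"twist":[0.0, -0.0, -7.0]},
{"xyz":[19.0, -34.0, 6.0],"twist":[0.0, -0.0, -7.0]},
{"xyz":[22.0, -32.0, 7.0],"twist":[0.0, -0.0, -7.0]},
{"xyz":[27.0, -29.0, 7.0],"twist":[0.0, -0.0, -7.1]},
{"xyz":[29.0, -25.0, 6.0],"twist":[0.0, 0.0, -7.0]},
{"xyz":[33.0, -21.0, 7.0],"twist":[0.0, 0.0, -7.0]},
{"xyz":[34.0, -18.0, 7.0],"twist":[0.0, 0.0, -7.0]},
{"xyz":[37.0, -13.0, 7.0],"twist":[0.0, 0.0, -7.0]},
{"xyz":[38.0, -8.0, 6.0],"twist":[0.0, 0.0, -7.1]},
{"xyz":[38.7, -3.8, 7.0],"twist":[0.0, 0.0, -7.0]},
--
{"xyz":[-0.0, 0.0, 30.0],"twist":[0.0, 0.0, 0.0]},
{"xyz":[-0.0, 0.0, 30.0],"twist":[0.0, 0.0, 0.0]},
{"xyz":[-0.0, 0.0, 30.0],"twist":[0.0, 0.0, 0.0]},
--
```

Long_yellow first, since it needs the least wrist turning.

Run:
```python
from plan import *
plan([([.549,-.2962,.10],down(-26.7)),([.549,-.2962,.010],down(-26.7))])
```

```text
{"xyz":[-10.0, -37.0, 10.0],"twist":[0.0, -0.0, -3.9]},
{"xyz":[-6.0, -38.0, 11.0],"twist":[0.0, -0.0, -3.9]},
{"xyz":[-5.0, -38.0, 10.0],"twist":[0.0, -0.0, -3.8]},
{"xyz":[-2.0, -39.0, 10.0],"twist":[0.0, -0.0, -3.9]},
{"xyz":[1.0, -38.0, 11.0],"twist":[0.0, -0.0, -3.9]},
{"xyz":[4.0, -38.0, 10.0],"twist":[0.0, -0.0, -3.9]},
{"xyz":[6.0, -38.0, 11.0],"twist":[0.0, -0.0, -3.9]},
{"xyz":[8.0, -38.0, 10.0],"twist":[0.0, -0.0, -3.8]},
{"xyz":[11.0, -36.0, 10.0],"twist":[0.0, -0.0, -3.9]},
{"xyz":[14.0, -36.0, 11.0],"twist":[0.0, -0.0, -3.9]},
{"xyz":[15.7, -35.4, 10.0],"twist":[0.0, -0.0, -3.9]},
--
{"xyz":[-0.0, -0.0, 30.0],"twist":[0.0, -0.0, 0.0]},
{"xyz":[-0.0, -0.0, 30.0],"twist":[0.0, -0.0, 0.0]},
{"xyz":[-0.0, -0.1, 30.0],"twist":[0.0, -0.0, 0.0]},
--
```

Request:
{"fn": "servo_tool", "kwargs": {"increments": [{"xyz": [-10,-37,10],"twist": [0,0,-3.9],"fingers": 70},{"xyz": [-6,-38,11],"twist": [0,0,-3.9],"fingers": 70},{"xyz": [-5,-38,10],"twist": [0,0,-3.8],"fingers": 70},{"xyz": [-2,-39,10],"twist": [0,0,-3.9],"fingers": 70},{"xyz": [1,-38,11],"twist": [0,0,-3.9],"fingers": 70},{"xyz": [4,-38,10],"twist": [0,0,-3.9],"fingers": 70},{"xyz": [6,-38,11],"twist": [0,0,-3.9],"fingers": 70},{"xyz": [8,-38,10],"twist": [0,0,-3.8],"fingers": 70},{"xyz": [11,-36,10],"twist": [0,0,-3.9],"fingers": 70},{"xyz": [14,-36,11],"twist": [0,0,-3.9],"fingers": 70},{"xyz": [15.7,-35.4,10],"twist": [0,0,-3.9],"fingers": 70},{"xyz": [0,0,0],"twist": [0,0,0],"fingers": 70}], "squeeze": 15}}

```text
time: 1.75
tcp_pos: [0.5518, -0.2931, 0.0983]
eef_rot: [-179.9, 0.1, -26.4]
wrist_force: [0.0, 0.5, 0.1]
opening: 0.0636
```

Request:
{"fn": "servo_tool", "kwargs": {"increments": [{"xyz": [0,0,0],"twist": [0,0,0],"fingers": 70},{"xyz": [0,0,0],"twist": [0,0,0],"fingers": 70}]}}

```text
time: 1.95
tcp_pos: [0.5484, -0.2968, 0.1003]
eef_rot: [180.0, -0.0, -26.7]
wrist_force: [0.8, -0.1, -0.6]
opening: 0.0639
```

Run:
```python
from plan import *
st(); im,d=shot('top','b')
for b in boxes(im,d,'top'):
  if b[0]!='turq': print(*b)
plan([([.549,-.2962,.09],down(-26.7)),([.549,-.2962,.010],down(-26.7))])
```

```text
t 1.95 [ 0.5484 -0.2968  0.1003] [179.97  -0.   -26.73] F [ 0.79 -0.1  -0.57] op 0.0639
blue [270.  36.] 929.5 89.1 208.1 19.3 -83.1 12.9
blue [453.  66.] 832.5 -322.4 109.0 41.2 -6.6 80.0
blue [69. 76.] 771.0 478.8 315.1 55.3 75.6 145.7
blue [327. 155.] 640.9 -44.2 64.7 35.4 -40.1 24.9
blue [198. 182.] 574.5 243.0 163.4 61.1 5.4 36.2
blue [592. 164.] 599.5 -577.3 32.1 31.0 -4.1 148.5
blue [331. 198.] 542.0 -52.4 62.9 35.4 -79.0 25.1
blue [334. 242.] 443.7 -58.8 39.2 34.8 45.0 25.2
yel [243. 177.] 588.1 143.6 164.8 61.5 6.6 36.2
yel [432. 193.] 555.4 -283.9 37.9 37.5 63.4 24.4
yel [436. 240.] 449.8 -289.7 41.8 35.8 78.9 24.7
yel [383. 244.] 439.6 -167.7 40.6 36.2 55.4 24.9
{"xyz":[0.3, -1.2, 10.4],"twist":[0.0, -0.0, -0.1]},
--
{"xyz":[-0.0, 0.0, 27.0],"twist":[0.0, -0.0, 0.0]},
{"xyz":[-0.0, 0.0, 26.0],"twist":[0.0, -0.0, 0.0]},
{"xyz":[-0.1, 0.0, 27.0],"twist":[0.0, -0.0, 0.0]},
--
```

Request:
{"fn": "servo_tool", "kwargs": {"increments": [{"xyz": [0,0,30],"twist": [0,0,0],"fingers": 70},{"xyz": [0,0,30],"twist": [0,0,0],"fingers": 70},{"xyz": [0,0,20],"twist": [0,0,0],"fingers": 70},{"xyz": [0,0,10],"twist": [0,0,0],"fingers": 70},{"xyz": [0,0,0],"twist": [0,0,0],"fingers": 70},{"xyz": [0,0,0],"twist": [0,0,0],"fingers": 0},{"xyz": [0,0,0],"twist": [0,0,0],"fingers": 0},{"xyz": [0,0,0],"twist": [0,0,0],"fingers": 0},{"xyz": [0,0,0],"twist": [0,0,0],"fingers": 0},{"xyz": [0,0,0],"twist": [0,0,0],"fingers": 0}]}}

```text
time: 3.0
tcp_pos: [0.5496, -0.2966, 0.0109]
eef_rot: [180.0, -0.1, -26.7]
wrist_force: [-0.2, -1.1, 4.2]
opening: 0.0361
```

Run:
```python
from plan import *
st(); p,r=cur()
plan([(p+[0,0,.10],r),(lanep('y',.05,.075),lane(-82.5))])
```

```text
t 3.0 [ 0.5496 -0.2966  0.0109] [ 1.7999e+02 -1.1000e-01 -2.6680e+01] F [-0.16 -1.12  4.18] op 0.0361
{"xyz":[0.0, 0.0, -33.0],"twist":[0.0, 0.0, 0.0]},
{"xyz":[0.0, 0.0, -34.0],"twist":[0.0, 0.0, 0.0]},
{"xyz":[0.2, 0.0, -33.0],"twist":[0.0, 0.0, 0.0]},
--
{"xyz":[-10.0, -37.0, 1.0],"twist":[-0.9, -0.5, 4.6]},
{"xyz":[-13.0, -35.0, 0.0],"twist":[-0.9, -0.5, 4.7]},
{"xyz":[-16.0, -35.0, 0.0],"twist":[-1.0, -0.5, 4.6]},
{"xyz":[-18.0, -33.0, -0.0],"twist":[-0.9, -0.5, 4.6]},
{"xyz":[-21.0, -32.0, -1.0],"twist":[-0.9, -0.5, 4.7]},
{"xyz":[-24.0, -29.0, -1.0],"twist":[-0.9, -0.5, 4.6]},
{"xyz":[-26.0, -28.0, -2.0],"twist":[-1.0, -0.5, 4.6]},
{"xyz":[-28.0, -25.0, -1.0],"twist":[-0.9, -0.5, 4.7]},
{"xyz":[-30.0, -23.0, -2.0],"twist":[-0.9, -0.5, 4.6]},
{"xyz":[-32.0, -21.0, -2.0],"twist":[-0.9, -0.5, 4.6]},
{"xyz":[-34.0, -18.0, -2.0],"twist":[-0.9, -0.5, 4.7]},
{"xyz":[-34.6, -15.0, -1.4],"twist":[-1.0, -0.5, 4.6]},
--
```

Request:
{"fn": "servo_tool", "kwargs": {"increments": [{"xyz": [0,0,-33],"twist": [0,0,0],"fingers": 0},{"xyz": [0,0,-34],"twist": [0,0,0],"fingers": 0},{"xyz": [0,0,-33],"twist": [0,0,0],"fingers": 0},{"xyz": [-10,-37,1],"twist": [-0.9,-0.5,4.6],"fingers": 0},{"xyz": [-13,-35,0],"twist": [-0.9,-0.5,4.7],"fingers": 0},{"xyz": [-16,-35,0],"twist": [-1,-0.5,4.6],"fingers": 0},{"xyz": [-18,-33,0],"twist": [-0.9,-0.5,4.6],"fingers": 0},{"xyz": [-21,-32,-1],"twist": [-0.9,-0.5,4.7],"fingers": 0},{"xyz": [-24,-29,-1],"twist": [-0.9,-0.5,4.6],"fingers": 0},{"xyz": [-26,-28,-2],"twist": [-1,-0.5,4.6],"fingers": 0},{"xyz": [-28,-25,-1],"twist": [-0.9,-0.5,4.7],"fingers": 0},{"xyz": [-30,-23,-2],"twist": [-0.9,-0.5,4.6],"fingers": 0}]}}

```text
time: 4.2
tcp_pos: [0.616, 0.0401, 0.1023]
eef_rot: [170.8, 1.2, -68.7]
wrist_force: [1.0, -0.9, 0.2]
opening: 0.0358
```

Request:
{"fn": "servo_tool", "kwargs": {"increments": [{"xyz": [-32,-21,-2],"twist": [-0.9,-0.5,4.6],"fingers": 0},{"xyz": [-34,-18,-2],"twist": [-0.9,-0.5,4.7],"fingers": 0},{"xyz": [-34.6,-15,-1.4],"twist": [-1,-0.5,4.6],"fingers": 0},{"xyz": [0,0,0],"twist": [0,0,0],"fingers": 0},{"xyz": [0,0,0],"twist": [0,0,0],"fingers": 0},{"xyz": [0,0,0],"twist": [0,0,0],"fingers": 0}]}}

```text
time: 4.8
tcp_pos: [0.6385, 0.1497, 0.0998]
eef_rot: [167.8, 0.1, -82.5]
wrist_force: [-0.1, -0.7, 0.0]
opening: 0.0359
```

Run:
```python
from plan import *
st(); shot('top','c'); shot('side','c')
plan([(lanep('y',.05,.075),lane(-82.5)),(lanep('y',.05,.014),lane(-82.5))])
t=cv2.imread('pics/top_c.png')[90:250,150:310];s=cv2.imread('pics/side_c.png')[150:310,180:340]
cv2.imwrite('pics/c2.png',np.hstack([cv2.resize(t,(400,400)),cv2.resize(s,(400,400))]))
```

```text
t 4.8 [0.6385 0.1497 0.0998] [ 1.6782e+02  8.0000e-02 -8.2510e+01] F [-0.15 -0.7   0.02] op 0.0359
{"xyz":[-0.8, -0.8, -0.7],"twist":[0.1, 0.1, -0.1]},
--
{"xyz":[0.0, -0.0, 31.0],"twist":[0.0, 0.0, 0.0]},
{"xyz":[0.0, -0.1, 30.0],"twist":[0.0, 0.0, 0.0]},
--
```

View pics/c2.png

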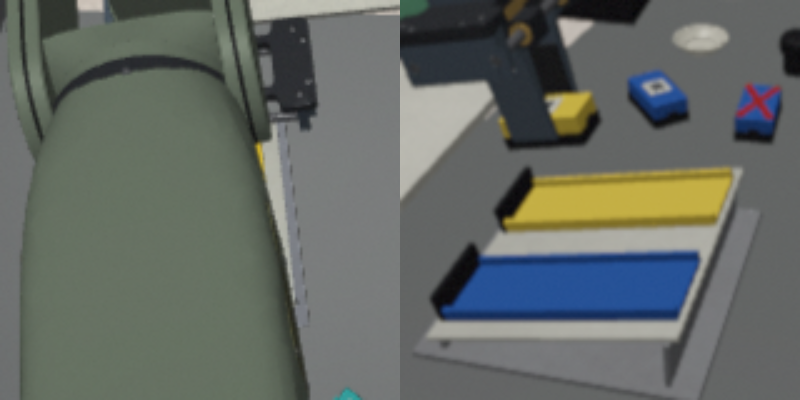

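Request:
{"fn": "servo_tool", "kwargs": {"increments": [{"xyz": [0,0,30],"twist": [0,0,0],"fingers": 0},{"xyz": [0,0,20],"twist": [0,0,0],"fingers": 0},{"xyz": [0,0,8],"twist": [0,0,0],"fingers": 0},{"xyz": [0,0,0],"twist": [0,0,0],"fingers": 0},{"xyz": [0,0,0],"twist": [0,0,0],"fingers": 0}]}}

```text
time: 5.4
tcp_pos: [0.6277, 0.1489, 0.0443]
eef_rot: [168.0, 0.1, -82.5]
wrist_force: [-0.5, -0.2, 0.2]
opening: 0.0361
```

Request:
{"fn": "servo_tool", "kwargs": {"increments": [{"xyz": [0,0,2],"twist": [0,0,0],"fingers": 0},{"xyz": [0,0,1],"twist": [0,0,0],"fingers": 0},{"xyz": [0,0,0],"twist": [0,0,0],"fingers": 0},{"xyz": [0,0,0],"twist": [0,0,0],"fingers": 0}]}}

```text
time: 5.8
tcp_pos: [0.6263, 0.1492, 0.0406]
eef_rot: [167.9, 0.1, -82.5]
wrist_force: [1.4, 0.2, -0.8]
opening: 0.0358
```

Run:
```python
from plan import *
st(); shot('side','d')
s=cv2.imread('pics/side_d.png')[180:310,180:340]
cv2.imwrite('pics/d2.png',cv2.resize(s,(800,600)))
```

```text
t 5.8 [0.6263 0.1492 0.0406] [ 1.6789e+02  1.2000e-01 -8.2510e+01] F [ 1.44  0.23 -0.81] op 0.0358
```

View pics/d2.png

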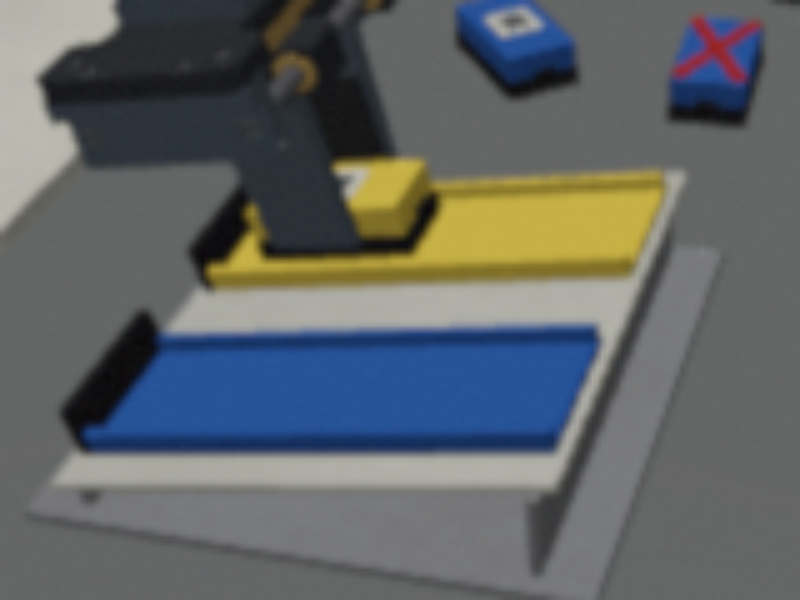

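Request:
{"fn": "servo_tool", "kwargs": {"increments": [{"xyz": [0,0,1],"twist": [0,0,0],"fingers": 0},{"xyz": [0,0,1],"twist": [0,0,0],"fingers": 0},{"xyz": [0,0,0],"twist": [0,0,0],"fingers": 0}]}}

```text
time: 6.15
tcp_pos: [0.6259, 0.1491, 0.0387]
eef_rot: [167.9, 0.1, -82.5]
wrist_force: [-0.0, 0.3, 2.2]
opening: 0.0357
```

Request:
{"fn": "servo_tool", "kwargs": {"increments": [{"xyz": [0,0,1],"twist": [0,0,0],"fingers": 0},{"xyz": [0,0,0],"twist": [0,0,0],"fingers": 0},{"xyz": [0,0,0],"twist": [0,0,0],"fingers": 0}]}}

```text
time: 6.45
tcp_pos: [0.6259, 0.1491, 0.0387]
eef_rot: [167.9, 0.1, -82.5]
wrist_force: [-1.1, 0.2, 6.2]
opening: 0.0357
```

Request:
{"fn": "servo_tool", "kwargs": {"increments": [{"xyz": [0,0,-0.8],"twist": [0,0,0],"fingers": 0},{"xyz": [0,-5,0],"twist": [0,0,0],"fingers": 0},{"xyz": [0,-5,0],"twist": [0,0,0],"fingers": 0},{"xyz": [0,-4,0],"twist": [0,0,0],"fingers": 0},{"xyz": [0,0,0],"twist": [0,0,0],"fingers": 0},{"xyz": [0,0,0],"twist": [0,0,0],"fingers": 0}]}}

```text
time: 7.05
tcp_pos: [0.6397, 0.1511, 0.0357]
eef_rot: [167.9, 0.1, -82.5]
wrist_force: [-1.4, 1.0, 4.7]
opening: 0.0358
```

Request:
{"fn": "servo_tool", "kwargs": {"increments": [{"xyz": [0,-2,0],"twist": [0,0,0],"fingers": 0},{"xyz": [0,0,0],"twist": [0,0,0],"fingers": 0},{"xyz": [0,0,0],"twist": [0,0,0],"fingers": 0}]}}

```text
time: 7.35
tcp_pos: [0.6412, 0.1513, 0.0354]
eef_rot: [167.8, 0.1, -82.5]
wrist_force: [-2.1, 0.2, 6.3]
opening: 0.0357
```

Request:
{"fn": "servo_tool", "kwargs": {"increments": [{"xyz": [0,-2,0],"twist": [0,0,0],"fingers": 0},{"xyz": [0,0,0],"twist": [0,0,0],"fingers": 0},{"xyz": [0,0,0],"twist": [0,0,0],"fingers": 0}]}}

```text
time: 7.65
tcp_pos: [0.6431, 0.1515, 0.035]
eef_rot: [167.8, 0.1, -82.5]
wrist_force: [-2.0, 0.1, 5.6]
opening: 0.0358
```

Request:
{"fn": "servo_tool", "kwargs": {"increments": [{"xyz": [0,-1.5,-0.3],"twist": [0,0,0],"fingers": 0},{"xyz": [0,0,0],"twist": [0,0,0],"fingers": 0},{"xyz": [0,0,0],"twist": [0,0,0],"fingers": 0}]}}

```text
time: 7.95
tcp_pos: [0.6434, 0.1515, 0.035]
eef_rot: [167.7, 0.1, -82.5]
wrist_force: [-5.0, -0.0, 6.3]
opening: 0.0363
```

Run:
```python
from plan import *
st(); shot('side','e')
s=cv2.imread('pics/side_e.png')[180:310,180:340]
cv2.imwrite('pics/e2.png',cv2.resize(s,(800,600)))
```

```text
t 7.95 [0.6434 0.1515 0.035 ] [ 1.6766e+02  1.3000e-01 -8.2510e+01] F [-5.03 -0.    6.28] op 0.0363
```

View pics/e2.png

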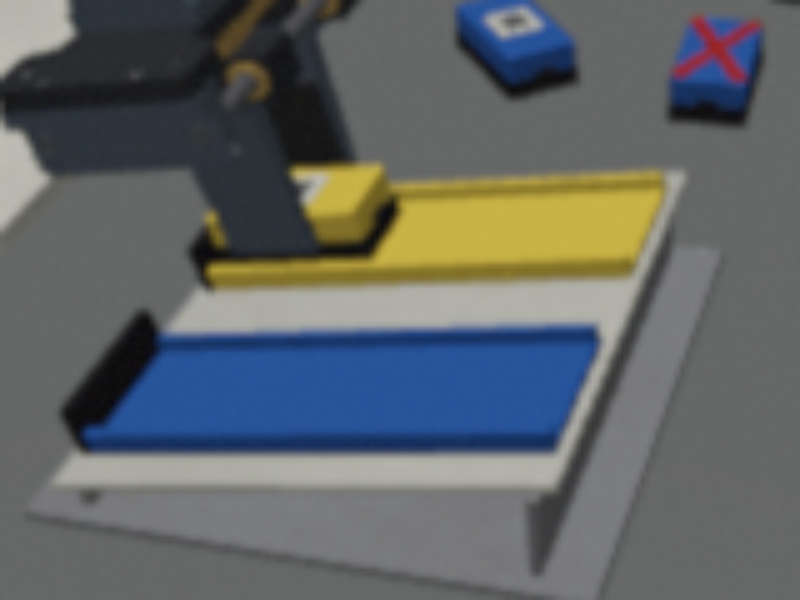

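Request:
{"fn": "servo_tool", "kwargs": {"increments": [{"xyz": [0,-0.5,0],"twist": [0,0,0],"fingers": 0},{"xyz": [0,0,0],"twist": [0,0,0],"fingers": 70},{"xyz": [0,0,0],"twist": [0,0,0],"fingers": 70},{"xyz": [0,0,0],"twist": [0,0,0],"fingers": 70},{"xyz": [0,0,0],"twist": [0,0,0],"fingers": 70},{"xyz": [0,0,-15],"twist": [0,0,0],"fingers": 70},{"xyz": [0,0,-30],"twist": [0,0,0],"fingers": 70},{"xyz": [0,0,-40],"twist": [0,0,0],"fingers": 70},{"xyz": [0,0,0],"twist": [0,0,0],"fingers": 70}]}}

```text
time: 8.9
tcp_pos: [0.667, 0.1545, 0.123]
eef_rot: [168.6, 0.2, -82.5]
wrist_force: [0.1, -0.0, 0.3]
opening: 0.0642
```

Run:
```python
from plan import *
st(); shot('side','f')
s=cv2.imread('pics/side_f.png')[180:310,180:340]
cv2.imwrite('pics/f2.png',cv2.resize(s,(800,600)))
plan([([.641,-.0442,.09],down(-130.1)),([.641,-.0442,.010],down(-130.1))])
```

```text
t 8.9 [0.667  0.1545 0.123 ] [ 1.6856e+02  1.6000e-01 -8.2520e+01] F [ 0.11 -0.02  0.34] op 0.0642
{"xyz":[28.0, 6.0, 6.0],"twist":[1.6, -0.7, 6.8]},
{"xyz":[28.0, 3.0, 5.0],"twist":[1.6, -0.7, 6.8]},
{"xyz":[28.0, -0.0, 5.0],"twist":[1.6, -0.6, 6.7]},
{"xyz":[29.0, -4.0, 4.0],"twist":[1.6, -0.7, 6.8]},
{"xyz":[27.0, -6.0, 4.0],"twist":[1.5, -0.7, 6.8]},
{"xyz":[27.0, -10.0, 5.0],"twist":[1.6, -0.7, 6.8]},
{"xyz":[25.7, -13.2, 3.8],"twist":[1.6, -0.6, 6.7]},
--
{"xyz":[-0.0, -0.0, 27.0],"twist":[0.0, -0.0, 0.0]},
{"xyz":[-0.0, -0.0, 26.0],"twist":[0.0, -0.0, 0.0]},
{"xyz":[-0.1, -0.0, 27.0],"twist":[0.0, -0.0, 0.0]},
--
```

View pics/f2.png

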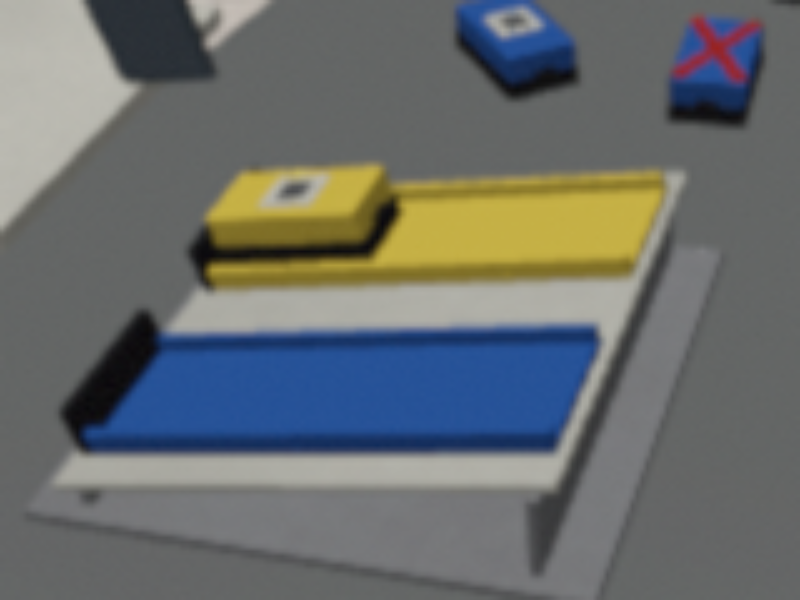

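Long_yellow now sits flat against its stop (crop ~(300,215)). Next is long_blue.

Request:
{"fn": "servo_tool", "kwargs": {"increments": [{"xyz": [28,6,6],"twist": [1.6,-0.7,6.8],"fingers": 70},{"xyz": [28,3,5],"twist": [1.6,-0.7,6.8],"fingers": 70},{"xyz": [28,0,5],"twist": [1.6,-0.6,6.7],"fingers": 70},{"xyz": [29,-4,4],"twist": [1.6,-0.7,6.8],"fingers": 70},{"xyz": [27,-6,4],"twist": [1.5,-0.7,6.8],"fingers": 70},{"xyz": [27,-10,5],"twist": [1.6,-0.7,6.8],"fingers": 70},{"xyz": [25.7,-13.2,3.8],"twist": [1.6,-0.6,6.7],"fingers": 70},{"xyz": [0,0,0],"twist": [0,0,0],"fingers": 70},{"xyz": [0,0,0],"twist": [0,0,0],"fingers": 70},{"xyz": [0,0,0],"twist": [0,0,0],"fingers": 70}]}}

```text
time: 9.95
tcp_pos: [0.6386, -0.0439, 0.0871]
eef_rot: [179.7, -0.4, -130.0]
wrist_force: [0.3, 1.8, 0.4]
opening: 0.064
```

Run:
```python
from plan import *
st()
plan([([.641,-.0442,.09],down(-130.1)),([.641,-.0442,.010],down(-130.1))])
```

```text
t 9.95 [ 0.6386 -0.0439  0.0871] [ 179.69   -0.35 -129.99] F [0.29 1.79 0.35] op 0.064
{"xyz":[-1.3, -2.0, -2.9],"twist":[0.3, -0.4, 0.1]},
--
{"xyz":[0.0, -0.0, 40.0],"twist":[0.0, 0.0, 0.0]},
{"xyz":[0.1, -0.0, 40.0],"twist":[0.0, 0.0, 0.0]},
--
```

Request:
{"fn": "servo_tool", "kwargs": {"increments": [{"xyz": [-1.3,-2,7],"twist": [0.3,-0.4,0],"fingers": 70},{"xyz": [0,0,30],"twist": [0,0,0],"fingers": 70},{"xyz": [0,0,25],"twist": [0,0,0],"fingers": 70},{"xyz": [0,0,15],"twist": [0,0,0],"fingers": 70},{"xyz": [0,0,0],"twist": [0,0,0],"fingers": 70},{"xyz": [0,0,0],"twist": [0,0,0],"fingers": 0},{"xyz": [0,0,0],"twist": [0,0,0],"fingers": 0},{"xyz": [0,0,0],"twist": [0,0,0],"fingers": 0},{"xyz": [0,0,0],"twist": [0,0,0],"fingers": 0},{"xyz": [0,0,0],"twist": [0,0,0],"fingers": 0}]}}

```text
time: 10.95
tcp_pos: [0.6415, -0.045, 0.0115]
eef_rot: [-179.9, 0.1, -130.1]
wrist_force: [-0.4, 1.0, 2.9]
opening: 0.0359
```

Run:
```python
from plan import *
st(); p,r=cur()
plan([(p+[0,0,.10],r),(lanep('b',.05,.075),lane(-82.5))])
```

```text
t 10.95 [ 0.6415 -0.045   0.0115] [-1.7989e+02  1.2000e-01 -1.3007e+02] F [-0.45  1.01  2.94] op 0.0359
{"xyz":[-0.0, -0.0, -33.0],"twist":[0.0, 0.0, 0.0]},
{"xyz":[-0.0, -0.0, -34.0],"twist":[0.0, 0.0, 0.0]},
{"xyz":[-0.2, -0.2, -33.0],"twist":[0.0, 0.0, 0.0]},
--
{"xyz":[-27.0, 25.0, 1.0],"twist":[-1.4, 0.6, -5.9]},
{"xyz":[-29.0, 23.0, 2.0],"twist":[-1.5, 0.7, -5.9]},
{"xyz":[-32.0, 19.0, 2.0],"twist":[-1.4, 0.6, -6.0]},
{"xyz":[-33.0, 15.0, 2.0],"twist":[-1.4, 0.6, -5.9]},
{"xyz":[-35.0, 12.0, 2.0],"twist":[-1.5, 0.7, -5.9]},
{"xyz":[-36.0, 9.0, 1.0],"twist":[-1.4, 0.6, -5.9]},
{"xyz":[-36.0, 5.0, 2.0],"twist":[-1.4, 0.6, -6.0]},
{"xyz":[-37.2, 0.3, 1.0],"twist":[-1.5, 0.6, -5.9]},
--
```

Request:
{"fn": "servo_tool", "kwargs": {"increments": [{"xyz": [0,0,-33],"twist": [0,0,0],"fingers": 0},{"xyz": [0,0,-34],"twist": [0,0,0],"fingers": 0},{"xyz": [0,0,-33],"twist": [0,0,0],"fingers": 0},{"xyz": [-27,25,1],"twist": [-1.4,0.6,-5.9],"fingers": 0},{"xyz": [-29,23,2],"twist": [-1.5,0.7,-5.9],"fingers": 0},{"xyz": [-32,19,2],"twist": [-1.4,0.6,-6],"fingers": 0},{"xyz": [-33,15,2],"twist": [-1.4,0.6,-5.9],"fingers": 0},{"xyz": [-35,12,2],"twist": [-1.5,0.7,-5.9],"fingers": 0},{"xyz": [-36,9,1],"twist": [-1.4,0.6,-5.9],"fingers": 0},{"xyz": [-36,5,2],"twist": [-1.4,0.6,-6],"fingers": 0},{"xyz": [-37.2,0.3,1],"twist": [-1.5,0.6,-5.9],"fingers": 0},{"xyz": [0,0,0],"twist": [0,0,0],"fingers": 0}]}}

```text
time: 12.15
tcp_pos: [0.6243, 0.2547, 0.0987]
eef_rot: [167.8, 0.2, -82.2]
wrist_force: [-0.9, -0.4, -0.4]
opening: 0.0358
```

Request:
{"fn": "servo_tool", "kwargs": {"increments": [{"xyz": [0,0,0],"twist": [0,0,0],"fingers": 0},{"xyz": [0,0,0],"twist": [0,0,0],"fingers": 0}]}}

```text
time: 12.35
tcp_pos: [0.6247, 0.2486, 0.0997]
eef_rot: [167.8, 0.0, -82.6]
wrist_force: [-0.6, 0.1, -0.4]
opening: 0.0361
```

Run:
```python
from plan import *
st(); 
plan([(lanep('b',.05,.016),lane(-82.5))])
```

```text
t 12.35 [0.6247 0.2486 0.0997] [ 1.6784e+02  2.0000e-02 -8.2560e+01] F [-0.65  0.13 -0.36] op 0.0361
{"xyz":[-0.0, -0.0, 29.0],"twist":[0.1, 0.0, -0.0]},
{"xyz":[-0.9, -0.9, 28.9],"twist":[0.1, 0.0, -0.1]},
--
```

Request:
{"fn": "servo_tool", "kwargs": {"increments": [{"xyz": [-0.5,0,30],"twist": [0,0,0],"fingers": 0},{"xyz": [0,0,20],"twist": [0,0,0],"fingers": 0},{"xyz": [0,0,8],"twist": [0,0,0],"fingers": 0},{"xyz": [0,0,2],"twist": [0,0,0],"fingers": 0},{"xyz": [0,0,0],"twist": [0,0,0],"fingers": 0},{"xyz": [0,0,0],"twist": [0,0,0],"fingers": 0}]}}

```text
time: 12.95
tcp_pos: [0.6132, 0.2485, 0.0423]
eef_rot: [168.0, 0.1, -82.5]
wrist_force: [-0.4, 0.7, 0.0]
opening: 0.0358
```

Request:
{"fn": "servo_tool", "kwargs": {"increments": [{"xyz": [0,0,1.5],"twist": [0,0,0],"fingers": 0},{"xyz": [0,0,0],"twist": [0,0,0],"fingers": 0},{"xyz": [0,0,0],"twist": [0,0,0],"fingers": 0}]}}

```text
time: 13.25
tcp_pos: [0.612, 0.2486, 0.0399]
eef_rot: [167.9, 0.1, -82.5]
wrist_force: [-0.4, -0.4, -0.9]
opening: 0.0359
```

Request:
{"fn": "servo_tool", "kwargs": {"increments": [{"xyz": [0,0,1],"twist": [0,0,0],"fingers": 0},{"xyz": [0,0,0],"twist": [0,0,0],"fingers": 0},{"xyz": [0,0,0],"twist": [0,0,0],"fingers": 0}]}}

```text
time: 13.55
tcp_pos: [0.612, 0.2486, 0.0394]
eef_rot: [167.9, 0.1, -82.5]
wrist_force: [0.1, -0.1, 4.8]
opening: 0.036
```

Contact. Next I slide it down.

Request:
{"fn": "servo_tool", "kwargs": {"increments": [{"xyz": [0,-5,-0.5],"twist": [0,0,0],"fingers": 0},{"xyz": [0,-5,0],"twist": [0,0,0],"fingers": 0},{"xyz": [0,-5,0],"twist": [0,0,0],"fingers": 0},{"xyz": [0,0,0],"twist": [0,0,0],"fingers": 0},{"xyz": [0,0,0],"twist": [0,0,0],"fingers": 0}]}}

```text
time: 14.05
tcp_pos: [0.6268, 0.2505, 0.0362]
eef_rot: [167.9, 0.1, -82.5]
wrist_force: [-1.0, 0.7, 5.3]
opening: 0.0358
```

Request:
{"fn": "servo_tool", "kwargs": {"increments": [{"xyz": [0,-2,0],"twist": [0,0,0],"fingers": 0},{"xyz": [0,0,0],"twist": [0,0,0],"fingers": 0},{"xyz": [0,0,0],"twist": [0,0,0],"fingers": 0}]}}

```text
time: 14.35
tcp_pos: [0.6274, 0.2506, 0.0362]
eef_rot: [167.7, 0.1, -82.5]
wrist_force: [-4.2, -0.5, 7.3]
opening: 0.0362
```

Request:
{"fn": "servo_tool", "kwargs": {"increments": [{"xyz": [0,-1.5,0],"twist": [0,0,0],"fingers": 0},{"xyz": [0,0,0],"twist": [0,0,0],"fingers": 0},{"xyz": [0,0,0],"twist": [0,0,0],"fingers": 0}]}}

```text
time: 14.65
tcp_pos: [0.6274, 0.2506, 0.0361]
eef_rot: [167.5, 0.1, -82.5]
wrist_force: [-6.1, -1.0, 9.7]
opening: 0.036
```

Request:
{"fn": "servo_tool", "kwargs": {"increments": [{"xyz": [0,0,0],"twist": [0,0,0],"fingers": 70},{"xyz": [0,0,0],"twist": [0,0,0],"fingers": 70},{"xyz": [0,0,0],"twist": [0,0,0],"fingers": 70},{"xyz": [0,0,0],"twist": [0,0,0],"fingers": 70},{"xyz": [0,0,-15],"twist": [0,0,0],"fingers": 70},{"xyz": [0,0,-30],"twist": [0,0,0],"fingers": 70},{"xyz": [0,0,-40],"twist": [0,0,0],"fingers": 70},{"xyz": [0,0,0],"twist": [0,0,0],"fingers": 70},{"xyz": [0,0,0],"twist": [0,0,0],"fingers": 70}]}}

```text
time: 15.55
tcp_pos: [0.6482, 0.2532, 0.1191]
eef_rot: [168.0, 0.1, -82.5]
wrist_force: [-0.5, -0.5, 0.2]
opening: 0.0636
```

Run:
```python
from plan import *
st(); shot('side','g')
s=cv2.imread('pics/side_g.png')[180:310,180:340]
cv2.imwrite('pics/g2.png',cv2.resize(s,(800,600)))
plan([([.4396,-.1677,.10],down(-34.6))])
```

```text
t 15.55 [0.6482 0.2532 0.1191] [ 1.6799e+02  9.0000e-02 -8.2510e+01] F [-0.46 -0.47  0.22] op 0.0636
{"xyz":[32.0, 21.0, 6.0],"twist":[1.0, 0.4, -4.0]},
{"xyz":[31.0, 23.0, 6.0],"twist":[0.9, 0.5, -4.0]},
{"xyz":[30.0, 26.0, 6.0],"twist":[1.0, 0.4, -3.9]},
{"xyz":[27.0, 27.0, 5.0],"twist":[0.9, 0.4, -4.0]},
{"xyz":[25.0, 29.0, 5.0],"twist":[1.0, 0.4, -4.0]},
{"xyz":[23.0, 32.0, 5.0],"twist":[0.9, 0.5, -4.0]},
{"xyz":[21.0, 32.0, 5.0],"twist":[1.0, 0.4, -3.9]},
{"xyz":[19.0, 35.0, 4.0],"twist":[0.9, 0.4, -4.0]},
{"xyz":[16.0, 35.0, 3.0],"twist":[1.0, 0.5, -4.0]},
{"xyz":[13.0, 37.0, 3.0],"twist":[0.9, 0.4, -4.0]},
{"xyz":[11.0, 37.0, 3.0],"twist":[1.0, 0.4, -3.9]},
{"xyz":[8.8, 38.3, 2.2],"twist":[0.9, 0.4, -4.0]},
--
```

View pics/g2.png

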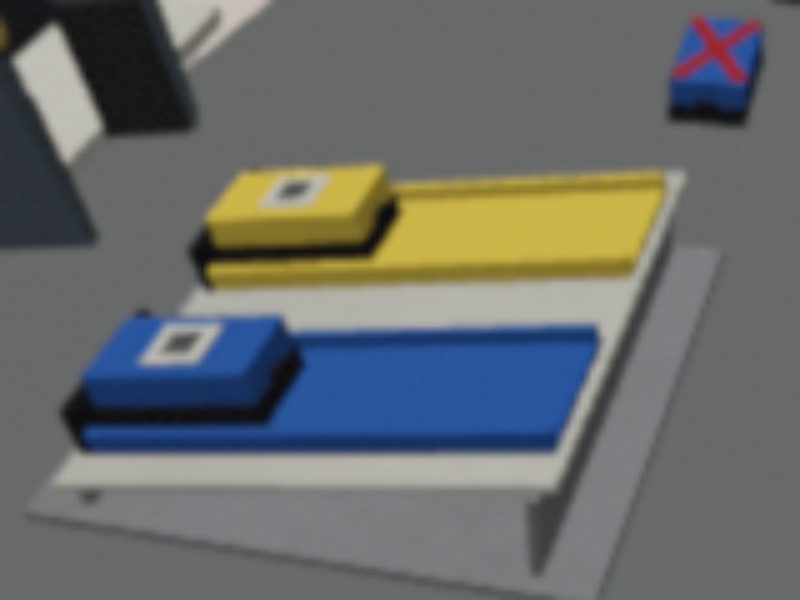

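Both long boxes are at their stops (crop (300,215) and (190,360)). Short_yellow is next.

Request:
{"fn": "servo_tool", "kwargs": {"increments": [{"xyz": [32,21,6],"twist": [1,0.4,-4],"fingers": 70},{"xyz": [31,23,6],"twist": [0.9,0.5,-4],"fingers": 70},{"xyz": [30,26,6],"twist": [1,0.4,-3.9],"fingers": 70},{"xyz": [27,27,5],"twist": [0.9,0.4,-4],"fingers": 70},{"xyz": [25,29,5],"twist": [1,0.4,-4],"fingers": 70},{"xyz": [23,32,5],"twist": [0.9,0.5,-4],"fingers": 70},{"xyz": [21,32,5],"twist": [1,0.4,-3.9],"fingers": 70},{"xyz": [19,35,4],"twist": [0.9,0.4,-4],"fingers": 70},{"xyz": [16,35,3],"twist": [1,0.5,-4],"fingers": 70},{"xyz": [13,37,3],"twist": [0.9,0.4,-4],"fingers": 70},{"xyz": [11,37,3],"twist": [1,0.4,-3.9],"fingers": 70},{"xyz": [8.8,38.3,2.2],"twist": [0.9,0.4,-4],"fingers": 70}]}}

```text
time: 16.8
tcp_pos: [0.4377, -0.1681, 0.0989]
eef_rot: [180.0, 0.2, -34.4]
wrist_force: [1.6, -0.5, 0.1]
opening: 0.064
```

Request:
{"fn": "servo_tool", "kwargs": {"increments": [{"xyz": [0,0,0],"twist": [0,0,0],"fingers": 70},{"xyz": [0,0,0],"twist": [0,0,0],"fingers": 70},{"xyz": [0,0,0],"twist": [0,0,0],"fingers": 70}]}}

```text
time: 17.1
tcp_pos: [0.4399, -0.1667, 0.0997]
eef_rot: [180.0, 0.1, -34.6]
wrist_force: [-0.4, -0.8, 0.2]
opening: 0.0637
```

Run:
```python
from plan import *
st()
plan([([.4396,-.1677,.09],down(-34.6)),([.4396,-.1677,.01],down(-34.6))])
```

```text
t 17.1 [ 0.4399 -0.1667  0.0997] [ 1.7999e+02  1.0000e-01 -3.4600e+01] F [-0.35 -0.75  0.2 ] op 0.0637
{"xyz":[0.3, 1.0, 9.7],"twist":[0.0, 0.1, 0.0]},
--
{"xyz":[0.0, -0.0, 40.0],"twist":[0.0, 0.0, 0.0]},
{"xyz":[0.0, -0.1, 40.0],"twist":[0.0, 0.0, 0.0]},
--
```

Request:
{"fn": "servo_tool", "kwargs": {"increments": [{"xyz": [0.3,1,30],"twist": [0,0,0],"fingers": 70},{"xyz": [0,0,30],"twist": [0,0,0],"fingers": 70},{"xyz": [0,0,20],"twist": [0,0,0],"fingers": 70},{"xyz": [0,0,10],"twist": [0,0,0],"fingers": 70},{"xyz": [0,0,0],"twist": [0,0,0],"fingers": 70},{"xyz": [0,0,0],"twist": [0,0,0],"fingers": 0},{"xyz": [0,0,0],"twist": [0,0,0],"fingers": 0},{"xyz": [0,0,0],"twist": [0,0,0],"fingers": 0},{"xyz": [0,0,0],"twist": [0,0,0],"fingers": 0},{"xyz": [0,0,0],"twist": [0,0,0],"fingers": 0}]}}

```text
time: 18.1
tcp_pos: [0.4401, -0.1688, 0.011]
eef_rot: [-180.0, -0.1, -34.6]
wrist_force: [0.0, 0.4, 4.1]
opening: 0.036
```

Run:
```python
from plan import *
st(); p,r=cur()
plan([(p+[0,0,.10],r),(lanep('y',.105,.07),lane(-82.5))])
```

```text
t 18.1 [ 0.4401 -0.1688  0.011 ] [-1.7999e+02 -6.0000e-02 -3.4620e+01] F [0.01 0.42 4.13] op 0.036
{"xyz":[0.0, -0.0, -33.0],"twist":[-0.0, 0.0, 0.0]},
{"xyz":[0.0, -0.0, -34.0],"twist":[0.0, 0.0, 0.0]},
{"xyz":[0.1, -0.0, -33.0],"twist":[0.0, 0.0, 0.0]},
--
{"xyz":[-6.0, -38.0, 0.0],"twist":[-1.3, -0.6, 5.3]},
{"xyz":[-10.0, -37.0, 0.0],"twist":[-1.2, -0.5, 5.3]},
{"xyz":[-13.0, -35.0, -1.0],"twist":[-1.3, -0.6, 5.3]},
{"xyz":[-17.0, -35.0, -2.0],"twist":[-1.2, -0.6, 5.3]},
{"xyz":[-20.0, -32.0, -2.0],"twist":[-1.3, -0.5, 5.3]},
{"xyz":[-22.0, -31.0, -2.0],"twist":[-1.2, -0.6, 5.3]},
{"xyz":[-26.0, -29.0, -3.0],"twist":[-1.3, -0.5, 5.3]},
{"xyz":[-28.0, -26.0, -4.0],"twist":[-1.3, -0.6, 5.3]},
{"xyz":[-29.7, -22.7, -3.6],"twist":[-1.2, -0.6, 5.3]},
--
```

Request:
{"fn": "servo_tool", "kwargs": {"increments": [{"xyz": [0,0,-33],"twist": [0,0,0],"fingers": 0},{"xyz": [0,0,-34],"twist": [0,0,0],"fingers": 0},{"xyz": [0,0,-33],"twist": [0,0,0],"fingers": 0},{"xyz": [-6,-38,0],"twist": [-1.3,-0.6,5.3],"fingers": 0},{"xyz": [-10,-37,0],"twist": [-1.2,-0.5,5.3],"fingers": 0},{"xyz": [-13,-35,-1],"twist": [-1.3,-0.6,5.3],"fingers": 0},{"xyz": [-17,-35,-2],"twist": [-1.2,-0.6,5.3],"fingers": 0},{"xyz": [-20,-32,-2],"twist": [-1.3,-0.5,5.3],"fingers": 0},{"xyz": [-22,-31,-2],"twist": [-1.2,-0.6,5.3],"fingers": 0},{"xyz": [-26,-29,-3],"twist": [-1.3,-0.5,5.3],"fingers": 0},{"xyz": [-28,-26,-4],"twist": [-1.3,-0.6,5.3],"fingers": 0},{"xyz": [-29.7,-22.7,-3.6],"twist": [-1.2,-0.6,5.3],"fingers": 0}]}}

```text
time: 19.3
tcp_pos: [0.5851, 0.1449, 0.1062]
eef_rot: [167.9, 0.0, -82.7]
wrist_force: [0.4, -0.3, -1.2]
opening: 0.0359
```

Request:
{"fn": "servo_tool", "kwargs": {"increments": [{"xyz": [0,0,0],"twist": [0,0,0],"fingers": 0},{"xyz": [0,0,0],"twist": [0,0,0],"fingers": 0},{"xyz": [0,0,0],"twist": [0,0,0],"fingers": 0}]}}

```text
time: 19.6
tcp_pos: [0.5838, 0.1423, 0.1063]
eef_rot: [167.9, 0.0, -82.5]
wrist_force: [0.1, -0.1, 0.7]
opening: 0.036
```

Run:
```python
from plan import *
st(); 
plan([(lanep('y',.105,.016),lane(-82.5))])
```

```text
t 19.6 [0.5838 0.1423 0.1063] [ 1.6788e+02  4.0000e-02 -8.2500e+01] F [ 0.09 -0.07  0.72] op 0.036
{"xyz":[-0.0, -1.0, 26.0],"twist":[0.1, 0.0, 0.0]},
{"xyz":[-0.6, -0.2, 26.8],"twist":[0.0, 0.0, 0.0]},
--
```

Request:
{"fn": "servo_tool", "kwargs": {"increments": [{"xyz": [-0.5,0,26],"twist": [0,0,0],"fingers": 0},{"xyz": [0,0,20],"twist": [0,0,0],"fingers": 0},{"xyz": [0,0,9],"twist": [0,0,0],"fingers": 0},{"xyz": [0,0,2],"twist": [0,0,0],"fingers": 0},{"xyz": [0,0,0],"twist": [0,0,0],"fingers": 0},{"xyz": [0,0,0],"twist": [0,0,0],"fingers": 0}]}}

```text
time: 20.2
tcp_pos: [0.5735, 0.1422, 0.0516]
eef_rot: [168.1, 0.1, -82.5]
wrist_force: [-0.4, 0.2, -0.7]
opening: 0.0357
```

Request:
{"fn": "servo_tool", "kwargs": {"increments": [{"xyz": [0,0,1],"twist": [0,0,0],"fingers": 0},{"xyz": [0,0,0],"twist": [0,0,0],"fingers": 0},{"xyz": [0,0,0],"twist": [0,0,0],"fingers": 0}]}}

```text
time: 20.5
tcp_pos: [0.5728, 0.1424, 0.0501]
eef_rot: [168.0, 0.1, -82.5]
wrist_force: [0.4, 0.5, 1.1]
opening: 0.0359
```

Request:
{"fn": "servo_tool", "kwargs": {"increments": [{"xyz": [0,0,0.7],"twist": [0,0,0],"fingers": 0},{"xyz": [0,0,0],"twist": [0,0,0],"fingers": 0},{"xyz": [0,0,0],"twist": [0,0,0],"fingers": 0}]}}

```text
time: 20.8
tcp_pos: [0.5728, 0.1423, 0.05]
eef_rot: [168.0, 0.1, -82.5]
wrist_force: [-0.3, -0.1, 5.9]
opening: 0.036
```

Request:
{"fn": "servo_tool", "kwargs": {"increments": [{"xyz": [0,-5,-0.6],"twist": [0,0,0],"fingers": 0},{"xyz": [0,-6,0],"twist": [0,0,0],"fingers": 0},{"xyz": [0,-6,0],"twist": [0,0,0],"fingers": 0},{"xyz": [0,0,0],"twist": [0,0,0],"fingers": 0},{"xyz": [0,0,0],"twist": [0,0,0],"fingers": 0}]}}

```text
time: 21.3
tcp_pos: [0.5899, 0.1446, 0.0464]
eef_rot: [168.0, 0.1, -82.5]
wrist_force: [0.1, 0.6, 4.3]
opening: 0.0361
```

Request:
{"fn": "servo_tool", "kwargs": {"increments": [{"xyz": [0,-2,0],"twist": [0,0,0],"fingers": 0},{"xyz": [0,0,0],"twist": [0,0,0],"fingers": 0},{"xyz": [0,0,0],"twist": [0,0,0],"fingers": 0}]}}

```text
time: 21.6
tcp_pos: [0.5908, 0.1448, 0.0461]
eef_rot: [167.9, 0.1, -82.5]
wrist_force: [-1.9, 0.7, 6.7]
opening: 0.0358
```

Request:
{"fn": "servo_tool", "kwargs": {"increments": [{"xyz": [0,-1.5,0],"twist": [0,0,0],"fingers": 0},{"xyz": [0,0,0],"twist": [0,0,0],"fingers": 0},{"xyz": [0,0,0],"twist": [0,0,0],"fingers": 0}]}}

```text
time: 21.9
tcp_pos: [0.5917, 0.1449, 0.0459]
eef_rot: [167.8, 0.1, -82.5]
wrist_force: [-3.0, -0.3, 7.1]
opening: 0.0357
```

Request:
{"fn": "servo_tool", "kwargs": {"increments": [{"xyz": [0,-1.5,-0.3],"twist": [0,0,0],"fingers": 0},{"xyz": [0,0,0],"twist": [0,0,0],"fingers": 0},{"xyz": [0,0,0],"twist": [0,0,0],"fingers": 0}]}}

```text
time: 22.2
tcp_pos: [0.5917, 0.1449, 0.046]
eef_rot: [167.6, 0.1, -82.5]
wrist_force: [-4.7, -0.5, 8.7]
opening: 0.0358
```

Request:
{"fn": "servo_tool", "kwargs": {"increments": [{"xyz": [0,-1,0],"twist": [0,0,0],"fingers": 0},{"xyz": [0,0,0],"twist": [0,0,0],"fingers": 0},{"xyz": [0,0,0],"twist": [0,0,0],"fingers": 0}]}}

```text
time: 22.5
tcp_pos: [0.5918, 0.1448, 0.0459]
eef_rot: [167.5, 0.1, -82.5]
wrist_force: [-8.0, -0.7, 11.2]
opening: 0.0358
```

Run:
```python
from plan import *
st(); shot('side','i')
s=cv2.imread('pics/side_i.png')[180:310,180:340]
cv2.imwrite('pics/i2.png',cv2.resize(s,(800,600)))
```

```text
t 22.5 [0.5918 0.1448 0.0459] [ 1.675e+02  7.000e-02 -8.249e+01] F [-7.95 -0.72 11.15] op 0.0358
```

View pics/i2.png

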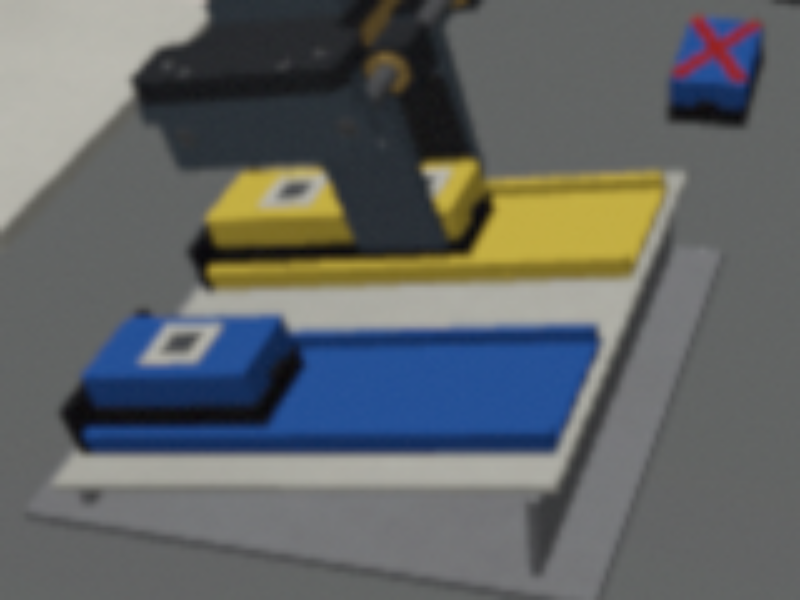

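Request:
{"fn": "servo_tool", "kwargs": {"increments": [{"xyz": [0,0,0],"twist": [0,0,0],"fingers": 70},{"xyz": [0,0,0],"twist": [0,0,0],"fingers": 70},{"xyz": [0,0,0],"twist": [0,0,0],"fingers": 70},{"xyz": [0,0,0],"twist": [0,0,0],"fingers": 70},{"xyz": [0,0,-15],"twist": [0,0,0],"fingers": 70},{"xyz": [0,0,-30],"twist": [0,0,0],"fingers": 70},{"xyz": [0,0,-40],"twist": [0,0,0],"fingers": 70},{"xyz": [0,0,0],"twist": [0,0,0],"fingers": 70},{"xyz": [0,0,0],"twist": [0,0,0],"fingers": 70}]}}

```text
time: 23.45
tcp_pos: [0.613, 0.1475, 0.1288]
eef_rot: [168.1, 0.1, -82.5]
wrist_force: [0.0, 0.5, -0.8]
opening: 0.0639
```

Run:
```python
from plan import *
st(); shot('side','j')
s=cv2.imread('pics/side_j.png')[180:310,180:340]
cv2.imwrite('pics/j2.png',cv2.resize(s,(800,600)))
plan([([.4437,-.0588,.10],down(-45))])
```

```text
t 23.45 [0.613  0.1475 0.1288] [ 1.6806e+02  8.0000e-02 -8.2500e+01] F [ 0.02  0.53 -0.81] op 0.0639
{"xyz":[26.0, 26.0, 10.0],"twist":[1.7, 0.6, -5.3]},
{"xyz":[23.0, 29.0, 9.0],"twist":[1.6, 0.5, -5.4]},
{"xyz":[21.0, 31.0, 8.0],"twist":[1.7, 0.6, -5.3]},
{"xyz":[17.0, 33.0, 8.0],"twist":[1.7, 0.6, -5.3]},
{"xyz":[15.0, 35.0, 7.0],"twist":[1.6, 0.6, -5.4]},
{"xyz":[10.0, 36.0, 6.0],"twist":[1.7, 0.5, -5.3]},
{"xyz":[7.7, 37.5, 4.5],"twist":[1.6, 0.6, -5.4]},
--
```

View pics/j2.png

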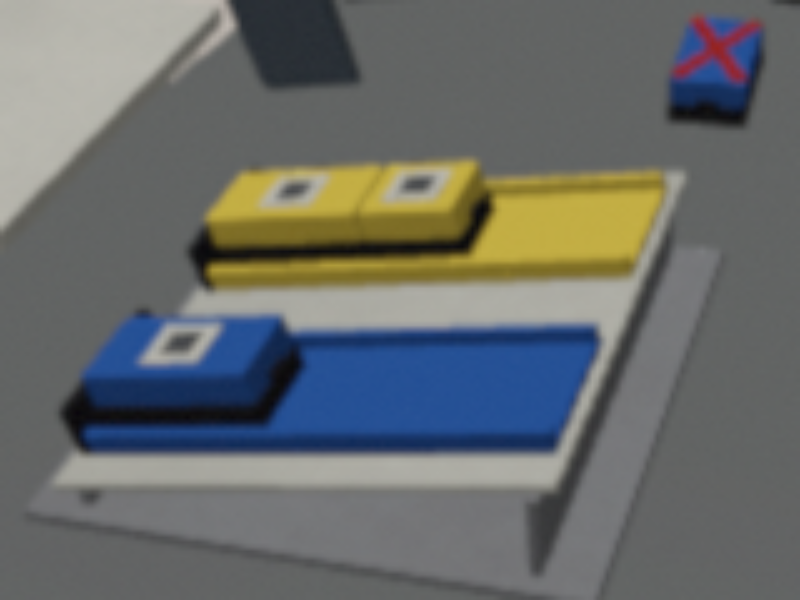

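The yellow lane is done, with the two lids touching at crop (370,205). Now short_blue at pixel (334,242); the turquoise boxes stay put.

Request:
{"fn": "servo_tool", "kwargs": {"increments": [{"xyz": [26,26,10],"twist": [1.7,0.6,-5.3],"fingers": 70},{"xyz": [23,29,9],"twist": [1.6,0.5,-5.4],"fingers": 70},{"xyz": [21,31,8],"twist": [1.7,0.6,-5.3],"fingers": 70},{"xyz": [17,33,8],"twist": [1.7,0.6,-5.3],"fingers": 70},{"xyz": [15,35,7],"twist": [1.6,0.6,-5.4],"fingers": 70},{"xyz": [10,36,6],"twist": [1.7,0.5,-5.3],"fingers": 70},{"xyz": [7.7,37.5,4.5],"twist": [1.6,0.6,-5.4],"fingers": 70},{"xyz": [0,0,0],"twist": [0,0,0],"fingers": 70},{"xyz": [0,0,0],"twist": [0,0,0],"fingers": 70},{"xyz": [0,0,0],"twist": [0,0,0],"fingers": 70}]}}

```text
time: 24.5
tcp_pos: [0.4449, -0.0582, 0.1001]
eef_rot: [-180.0, 0.0, -45.0]
wrist_force: [0.6, -0.6, -0.2]
opening: 0.0635
```

Run:
```python
from plan import *
st()
plan([([.4437,-.0588,.09],down(-45)),([.4437,-.0588,.01],down(-45))])
```

```text
t 24.5 [ 0.4449 -0.0582  0.1001] [-1.7999e+02  1.0000e-02 -4.4960e+01] F [ 0.58 -0.63 -0.23] op 0.0635
{"xyz":[-0.4, 1.3, 10.1],"twist":[-0.0, 0.0, 0.0]},
--
{"xyz":[0.0, -0.0, 27.0],"twist":[-0.0, 0.0, 0.0]},
{"xyz":[0.0, -0.0, 26.0],"twist":[-0.0, 0.0, 0.0]},
{"xyz":[0.0, -0.0, 27.0],"twist":[-0.0, 0.0, 0.0]},
--
```

Request:
{"fn": "servo_tool", "kwargs": {"increments": [{"xyz": [-0.4,1,30],"twist": [0,0,0],"fingers": 70},{"xyz": [0,0,30],"twist": [0,0,0],"fingers": 70},{"xyz": [0,0,20],"twist": [0,0,0],"fingers": 70},{"xyz": [0,0,10],"twist": [0,0,0],"fingers": 70},{"xyz": [0,0,0],"twist": [0,0,0],"fingers": 70},{"xyz": [0,0,0],"twist": [0,0,0],"fingers": 0},{"xyz": [0,0,0],"twist": [0,0,0],"fingers": 0},{"xyz": [0,0,0],"twist": [0,0,0],"fingers": 0},{"xyz": [0,0,0],"twist": [0,0,0],"fingers": 0},{"xyz": [0,0,0],"twist": [0,0,0],"fingers": 0}]}}

```text
time: 25.5
tcp_pos: [0.4438, -0.0592, 0.0112]
eef_rot: [-179.9, -0.1, -45.0]
wrist_force: [-0.1, 0.9, 4.9]
opening: 0.0365
```

Run:
```python
from plan import *
st(); p,r=cur()
plan([(p+[0,0,.10],r),(lanep('b',.105,.07),lane(-82.5))])
```

```text
t 25.5 [ 0.4438 -0.0592  0.0112] [-1.7993e+02 -9.0000e-02 -4.4960e+01] F [-0.11  0.89  4.9 ] op 0.0365
{"xyz":[0.0, -0.0, -33.0],"twist":[0.0, 0.0, -0.0]},
{"xyz":[0.0, -0.0, -34.0],"twist":[0.0, 0.0, 0.0]},
{"xyz":[0.2, -0.1, -33.0],"twist":[0.0, 0.0, 0.0]},
--
{"xyz":[-14.0, -34.0, 0.0],"twist":[-1.3, -0.4, 4.2]},
{"xyz":[-16.0, -32.0, 0.0],"twist":[-1.3, -0.5, 4.1]},
{"xyz":[-18.0, -32.0, -1.0],"twist":[-1.3, -0.4, 4.2]},
{"xyz":[-21.0, -30.0, -1.0],"twist":[-1.3, -0.5, 4.1]},
{"xyz":[-23.0, -28.0, -2.0],"twist":[-1.3, -0.4, 4.2]},
{"xyz":[-24.0, -27.0, -2.0],"twist":[-1.3, -0.5, 4.1]},
{"xyz":[-27.0, -24.0, -2.0],"twist":[-1.3, -0.4, 4.2]},
{"xyz":[-28.0, -23.0, -3.0],"twist":[-1.3, -0.5, 4.1]},
{"xyz":[-30.3, -20.3, -3.6],"twist":[-1.3, -0.4, 4.2]},
--
```

Request:
{"fn": "servo_tool", "kwargs": {"increments": [{"xyz": [0,0,-33],"twist": [0,0,0],"fingers": 0},{"xyz": [0,0,-34],"twist": [0,0,0],"fingers": 0},{"xyz": [0,0,-33],"twist": [0,0,0],"fingers": 0},{"xyz": [-14,-34,0],"twist": [-1.3,-0.4,4.2],"fingers": 0},{"xyz": [-16,-32,0],"twist": [-1.3,-0.5,4.1],"fingers": 0},{"xyz": [-18,-32,-1],"twist": [-1.3,-0.4,4.2],"fingers": 0},{"xyz": [-21,-30,-1],"twist": [-1.3,-0.5,4.1],"fingers": 0},{"xyz": [-23,-28,-2],"twist": [-1.3,-0.4,4.2],"fingers": 0},{"xyz": [-24,-27,-2],"twist": [-1.3,-0.5,4.1],"fingers": 0},{"xyz": [-27,-24,-2],"twist": [-1.3,-0.4,4.2],"fingers": 0},{"xyz": [-28,-23,-3],"twist": [-1.3,-0.5,4.1],"fingers": 0},{"xyz": [-30.3,-20.3,-3.6],"twist": [-1.3,-0.4,4.2],"fingers": 0}]}}

```text
time: 26.7
tcp_pos: [0.5707, 0.2439, 0.1059]
eef_rot: [167.8, -0.0, -82.7]
wrist_force: [-0.0, 0.5, 0.0]
opening: 0.036
```

Request:
{"fn": "servo_tool", "kwargs": {"increments": [{"xyz": [0,0,0],"twist": [0,0,0],"fingers": 0},{"xyz": [0,0,0],"twist": [0,0,0],"fingers": 0},{"xyz": [0,0,0],"twist": [0,0,0],"fingers": 0}]}}

```text
time: 27.0
tcp_pos: [0.5698, 0.2416, 0.1061]
eef_rot: [167.8, -0.0, -82.5]
wrist_force: [-0.5, -0.6, -0.6]
opening: 0.036
```

Run:
```python
from plan import *
st(); 
plan([(lanep('b',.105,.016),lane(-82.5))])
```

```text
t 27.0 [0.5698 0.2416 0.1061] [ 1.6779e+02 -2.0000e-02 -8.2490e+01] F [-0.48 -0.55 -0.6 ] op 0.036
{"xyz":[-0.0, -1.0, 26.0],"twist":[0.1, -0.0, 0.0]},
{"xyz":[-0.7, -0.4, 26.6],"twist":[0.1, -0.0, 0.0]},
--
```

Request:
{"fn": "servo_tool", "kwargs": {"increments": [{"xyz": [-0.5,0,26],"twist": [0,0,0],"fingers": 0},{"xyz": [0,0,20],"twist": [0,0,0],"fingers": 0},{"xyz": [0,0,9],"twist": [0,0,0],"fingers": 0},{"xyz": [0,0,2],"twist": [0,0,0],"fingers": 0},{"xyz": [0,0,0],"twist": [0,0,0],"fingers": 0},{"xyz": [0,0,0],"twist": [0,0,0],"fingers": 0}]}}

```text
time: 27.6
tcp_pos: [0.5593, 0.2416, 0.0515]
eef_rot: [168.0, 0.0, -82.5]
wrist_force: [1.0, -0.6, 0.0]
opening: 0.036
```

Request:
{"fn": "servo_tool", "kwargs": {"increments": [{"xyz": [0,0,1],"twist": [0,0,0],"fingers": 0},{"xyz": [0,0,0],"twist": [0,0,0],"fingers": 0},{"xyz": [0,0,0],"twist": [0,0,0],"fingers": 0}]}}

```text
time: 27.9
tcp_pos: [0.559, 0.2417, 0.0502]
eef_rot: [167.9, 0.0, -82.5]
wrist_force: [0.5, 0.0, 2.4]
opening: 0.0359
```

Request:
{"fn": "servo_tool", "kwargs": {"increments": [{"xyz": [0,0,0.7],"twist": [0,0,0],"fingers": 0},{"xyz": [0,0,0],"twist": [0,0,0],"fingers": 0},{"xyz": [0,0,0],"twist": [0,0,0],"fingers": 0}]}}

```text
time: 28.2
tcp_pos: [0.559, 0.2417, 0.0502]
eef_rot: [168.0, 0.0, -82.5]
wrist_force: [1.9, -0.8, 5.3]
opening: 0.036
```

Request:
{"fn": "servo_tool", "kwargs": {"increments": [{"xyz": [0,-5,-0.6],"twist": [0,0,0],"fingers": 0},{"xyz": [0,-5,0],"twist": [0,0,0],"fingers": 0},{"xyz": [0,-4,0],"twist": [0,0,0],"fingers": 0},{"xyz": [0,0,0],"twist": [0,0,0],"fingers": 0},{"xyz": [0,0,0],"twist": [0,0,0],"fingers": 0}]}}

```text
time: 28.7
tcp_pos: [0.572, 0.2435, 0.0473]
eef_rot: [167.8, 0.0, -82.5]
wrist_force: [-1.4, 0.3, 6.2]
opening: 0.036
```

Request:
{"fn": "servo_tool", "kwargs": {"increments": [{"xyz": [0,-3,0],"twist": [0,0,0],"fingers": 0},{"xyz": [0,0,0],"twist": [0,0,0],"fingers": 0},{"xyz": [0,0,0],"twist": [0,0,0],"fingers": 0}]}}

```text
time: 29.0
tcp_pos: [0.5746, 0.2439, 0.0468]
eef_rot: [167.8, 0.0, -82.5]
wrist_force: [-2.0, -0.5, 7.8]
opening: 0.036
```

Request:
{"fn": "servo_tool", "kwargs": {"increments": [{"xyz": [0,-1.5,0],"twist": [0,0,0],"fingers": 0},{"xyz": [0,0,0],"twist": [0,0,0],"fingers": 0},{"xyz": [0,0,0],"twist": [0,0,0],"fingers": 0}]}}

```text
time: 29.3
tcp_pos: [0.5758, 0.244, 0.0465]
eef_rot: [167.8, 0.0, -82.5]
wrist_force: [-2.0, -0.2, 7.3]
opening: 0.0357
```

Request:
{"fn": "servo_tool", "kwargs": {"increments": [{"xyz": [0,-1.5,-0.3],"twist": [0,0,0],"fingers": 0},{"xyz": [0,0,0],"twist": [0,0,0],"fingers": 0},{"xyz": [0,0,0],"twist": [0,0,0],"fingers": 0}]}}

```text
time: 29.6
tcp_pos: [0.5775, 0.2442, 0.0461]
eef_rot: [167.8, 0.0, -82.5]
wrist_force: [-1.4, -1.1, 6.0]
opening: 0.0357
```

Request:
{"fn": "servo_tool", "kwargs": {"increments": [{"xyz": [0,-1.5,0],"twist": [0,0,0],"fingers": 0},{"xyz": [0,0,0],"twist": [0,0,0],"fingers": 0},{"xyz": [0,0,0],"twist": [0,0,0],"fingers": 0}]}}

```text
time: 29.9
tcp_pos: [0.5789, 0.2444, 0.0458]
eef_rot: [167.8, 0.0, -82.5]
wrist_force: [-2.1, -0.7, 7.0]
opening: 0.036
```

Request:
{"fn": "servo_tool", "kwargs": {"increments": [{"xyz": [0,-1,-0.2],"twist": [0,0,0],"fingers": 0},{"xyz": [0,0,0],"twist": [0,0,0],"fingers": 0},{"xyz": [0,0,0],"twist": [0,0,0],"fingers": 0}]}}

```text
time: 30.2
tcp_pos: [0.579, 0.2444, 0.0458]
eef_rot: [167.7, 0.0, -82.5]
wrist_force: [-3.2, -0.9, 7.0]
opening: 0.0358
```

Run:
```python
from plan import *
st(); shot('side','k')
s=cv2.imread('pics/side_k.png')[180:310,180:340]
cv2.imwrite('pics/k2.png',cv2.resize(s,(800,600)))
```

```text
t 30.2 [0.579  0.2444 0.0458] [ 1.6766e+02  2.0000e-02 -8.2490e+01] F [-3.2  -0.87  6.95] op 0.0358
```

View pics/k2.png

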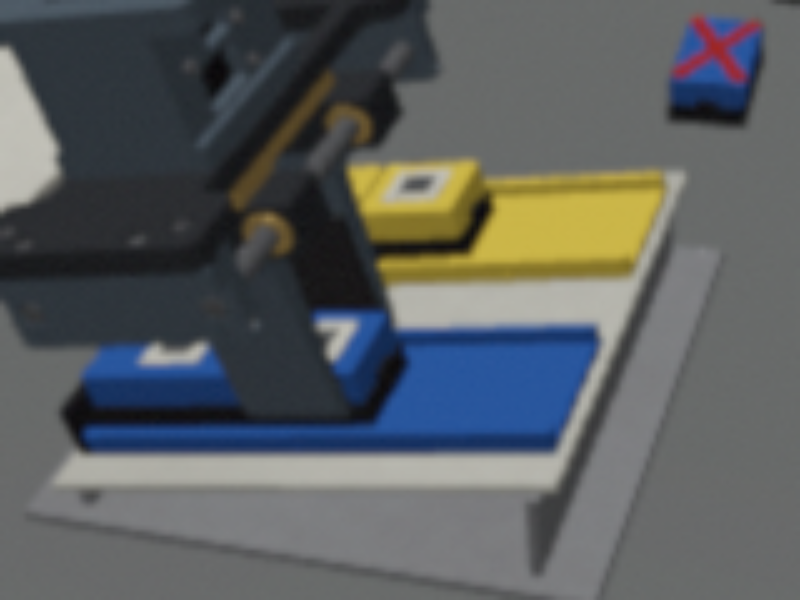

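Request:
{"fn": "servo_tool", "kwargs": {"increments": [{"xyz": [0,-1.5,0],"twist": [0,0,0],"fingers": 0},{"xyz": [0,0,0],"twist": [0,0,0],"fingers": 0},{"xyz": [0,0,0],"twist": [0,0,0],"fingers": 0}]}}

```text
time: 30.55
tcp_pos: [0.5791, 0.2444, 0.0458]
eef_rot: [167.5, 0.0, -82.5]
wrist_force: [-6.0, -1.0, 8.9]
opening: 0.0356
```

Request:
{"fn": "servo_tool", "kwargs": {"increments": [{"xyz": [0,0,0],"twist": [0,0,0],"fingers": 70},{"xyz": [0,0,0],"twist": [0,0,0],"fingers": 70},{"xyz": [0,0,0],"twist": [0,0,0],"fingers": 70},{"xyz": [0,0,0],"twist": [0,0,0],"fingers": 70},{"xyz": [0,0,-15],"twist": [0,0,0],"fingers": 70},{"xyz": [0,0,-30],"twist": [0,0,0],"fingers": 70},{"xyz": [0,0,-40],"twist": [0,0,0],"fingers": 70},{"xyz": [0,0,-40],"twist": [0,0,0],"fingers": 70},{"xyz": [40,30,0],"twist": [0,0,0],"fingers": 70},{"xyz": [40,30,0],"twist": [0,0,0],"fingers": 70},{"xyz": [40,30,0],"twist": [0,0,0],"fingers": 70},{"xyz": [40,30,0],"twist": [0,0,0],"fingers": 70}]}}

```text
time: 31.75
tcp_pos: [0.5114, 0.0726, 0.1924]
eef_rot: [167.9, 0.0, -82.5]
wrist_force: [0.9, -0.3, -0.6]
opening: 0.0638
```

Request:
{"fn": "servo_tool", "kwargs": {"increments": [{"xyz": [40,20,0],"twist": [0,0,0],"fingers": 70},{"xyz": [40,20,0],"twist": [0,0,0],"fingers": 70},{"xyz": [40,20,0],"twist": [0,0,0],"fingers": 70},{"xyz": [40,20,0],"twist": [0,0,0],"fingers": 70},{"xyz": [40,0,0],"twist": [0,0,0],"fingers": 70},{"xyz": [40,0,0],"twist": [0,0,0],"fingers": 70},{"xyz": [40,0,0],"twist": [0,0,0],"fingers": 70},{"xyz": [0,0,0],"twist": [0,0,0],"fingers": 70},{"xyz": [0,0,0],"twist": [0,0,0],"fingers": 70},{"xyz": [0,0,0],"twist": [0,0,0],"fingers": 70}]}}

```text
time: 32.75
tcp_pos: [0.4712, -0.2128, 0.2089]
eef_rot: [167.8, 0.1, -82.5]
wrist_force: [-0.7, -0.4, -0.2]
opening: 0.0637
```

Run:
```python
from plan import *
st(); shot('side','l'); im,d=shot('top','l')
s=cv2.imread('pics/side_l.png')[180:310,180:340]
cv2.imwrite('pics/l2.png',cv2.resize(s,(800,600)))
for b in boxes(im,d,'top'):
  if b[7]>0: print(*b)
t=im[120:280,165:465,::-1]
cv2.imwrite('pics/l3.png',cv2.resize(t,(800,427),interpolation=cv2.INTER_CUBIC))
```

```text
t 32.75 [ 0.4712 -0.2128  0.2089] [ 1.6784e+02  7.0000e-02 -8.2460e+01] F [-0.71 -0.36 -0.23] op 0.0637
blue [270.  36.] 929.6 89.1 208.2 19.3 -83.1 12.8
blue [453.  66.] 833.1 -322.7 109.4 41.2 -6.6 79.0
blue [69. 76.] 770.8 478.6 314.9 55.3 75.6 146.1
blue [198. 181.] 577.1 241.3 170.3 60.5 5.4 45.9
blue [591. 164.] 599.2 -574.7 38.9 29.1 -75.7 148.4
blue [330. 198.] 541.8 -52.2 63.4 35.5 -79.1 25.2
yel [243. 176.] 589.9 142.7 170.3 60.8 6.6 46.3
turq [290. 256.] 412.7 38.7 41.9 35.3 52.2 25.1
turq [345. 281.] 358.0 -83.4 43.0 35.7 68.7 25.0
```

View pics/l2.png

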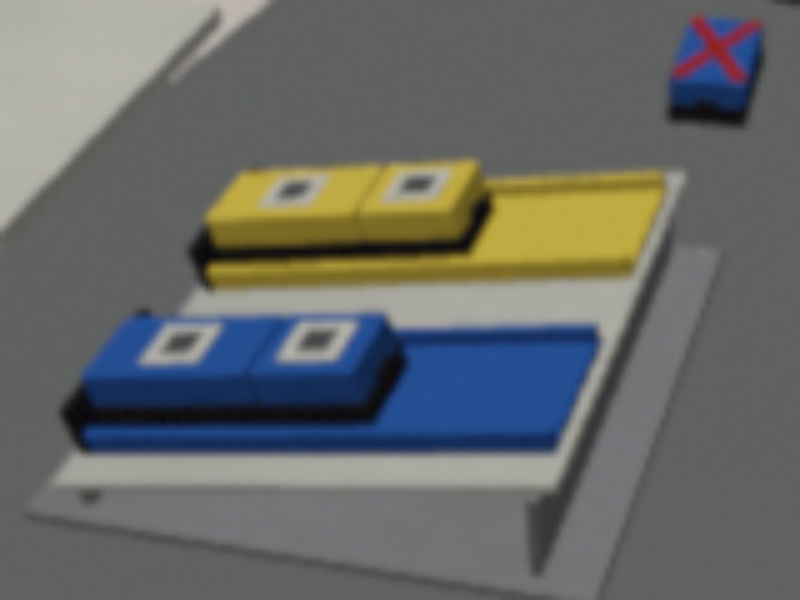

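View pics/l3.png

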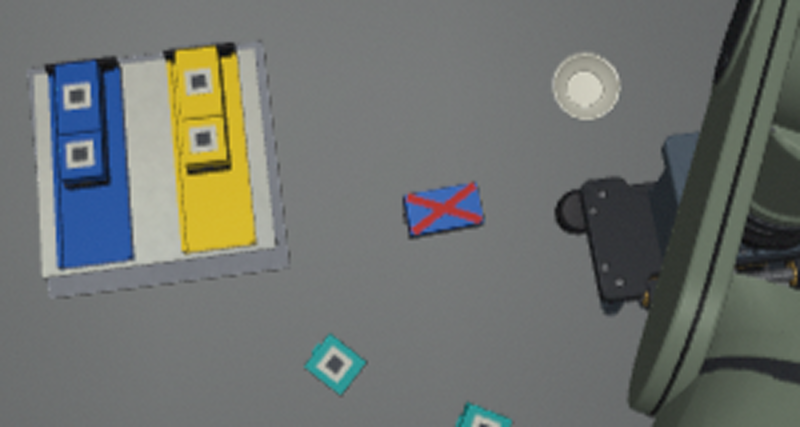

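Run:
```python
from plan import *
f=np.load('pics/top_l.npz'); im,d=f['im'],f['d']; W=cloud('top',d)
y=np.radians(Y)
for l in 'by':
    q=W-FOOT[l]; s=-(q[...,0]*np.cos(y)+q[...,1]*np.sin(y)); t=-q[...,0]*np.sin(y)+q[...,1]*np.cos(y); h=(q[...,2]-.2126*s)*np.cos(np.radians(12))
    up=s/np.cos(np.radians(12))+h*np.tan(np.radians(12))*1.0
    for a,b in ((.008,.058),(.070,.098),(.115,.15)):
        m=(up>a)&(up<b)&(abs(t)<.014)&(d>0); A=np.c_[up[m],t[m],np.ones(m.sum())]; c=np.linalg.lstsq(A,h[m],rcond=None)[0]
        print(l,a,m.sum(),'h mm',(np.median(h[m])*1000).round(1),'tilt deg along/across',np.degrees(c[:2]).round(1))
    m=(h>.018)&(h<.035)&(abs(t)<.045)&(up>-.03)&(up<.13)
    print(' lateral',np.percentile(t[m],[1,50,99]).round(4),'up',np.percentile(up[m],[1,99]).round(4))
```

```text
b 0.008 265 h mm 26.2 tilt deg along/across [-0.3  0.1]
b 0.07 154 h mm 26.1 tilt deg along/across [ 1.5 -0.5]
b 0.115 192 h mm -0.1 tilt deg along/across [-0.7  1. ]
 lateral [-0.0168  0.0004  0.0185] up [-0.0011  0.1058]
y 0.008 262 h mm 25.8 tilt deg along/across [-0.6  1. ]
y 0.07 152 h mm 25.9 tilt deg along/across [ 0.4 -0.4]
y 0.115 189 h mm -0.3 tilt deg along/across [ 1.  -0.7]
 lateral [-0.0162  0.0009  0.0189] up [0.0011 0.1067]
```

Run:
```python
from workcell import sign_off
import cv2,numpy as np
a,b=[cv2.imread(f'pics/side_{k}.png')[120:220,300:430] for k in 'al']
cv2.imwrite('pics/m.png',np.hstack([cv2.resize(x,(400,308)) for x in(a,b)]))
```

```text
(no output)
```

View pics/m.png

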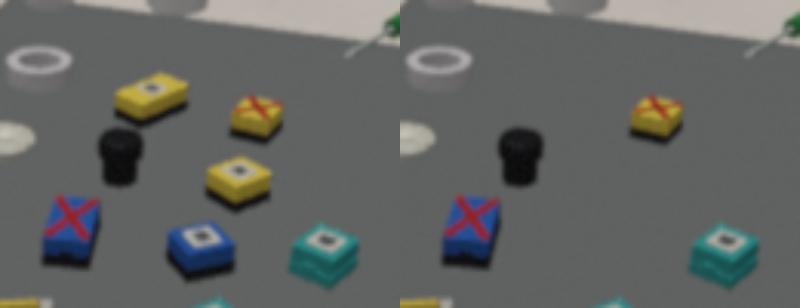

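Comparing before and after, the rejects and the turquoise look-alikes have not moved. Handing in.

```bash
python3 -c "
from workcell import sign_off
print(sign_off())"
```

```text
the job is handed in; nothing more can be done
None
```

All four inspected boxes are in the lanes of their lid colours, and I handed the job in at about 33 s of the 99 s. I placed both long boxes first and slid each down until the wrist force rose at the back stop. Each short box then went in behind its long one and was slid down until it pushed against it.

Last checks, from the depth picture and the camera views:
- **Flatness:** the lids are 26 mm above the lane floor in both lanes. Fitted tilts were within 1.5°, about the same as the scatter on the bare lane floor.
- **Position:** both rows are centred in their lanes to about 1 mm. Each is about 106 mm long (104 nominal), within measurement accuracy, and the side view shows no gap between the boxes or at the stops.
- **Left alone:** the crossed boxes and the turquoise look-alikes had not moved. The arm hid the crossed yellow box from the top camera at the end, so I checked that one only in the side view.
- **Forces:** the highest wrist reading I saw was about 14 N, and the gripper was clear of everything at the end.

No check failed or disagreed.

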